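# Check the griddle's clamp knobs and ring the loose one

### The arm

A 6-joint arm with a two-finger parallel gripper is mounted at the origin on the work surface. World frame = base frame: x ahead of the robot, y to its left, z up, the work surface at z = 0. Lengths are in m, angles in rad, forces in N, time in s.
With the tool pointing down it reaches from about 0.325 to 0.775 m from the base axis. Payload 5.5 kg.
Tool frame: the origin (TCP) lies on the mounting face of the last link; the fingertips stand 182 mm ahead of it and the grasp point (between the pads) lies 163 mm ahead of it; z points along the fingers, y is the line along which they close (so a half turn about z gives the same grasp; the last joint's range is limited). The gripper opens to 88 mm and grips with 3 to 60 N. Pads are 20 mm wide; open, the fingers measure 115 mm over their backs; the gripper's body (75 mm by 178 mm) begins 61 mm behind the grasp point.
Start: joints at [-1.278, 0.091, 1.231, -0, 1.82, -0.057], TCP at [0.206, -0.564, 0.405] pointing down, gripper open.
Joint ranges: [-2.87, 2.87], [-0.86, 2.18], [0.17, 2.46], [-1.51, 4.65], [0.06, 2.69], [-2.65, 2.65]. Speed limits (rad/s): [2.57, 2.57, 3.01, 3.14, 3.14, 3.14].

### API

Orientations are given as a unit quaternion [x, y, z, w].
In Python, from bench import * gives the robot as it stands. The module is installed in compiled form; this text tells all that it offers.
- The arm moves only by the tool play_rows, never from a script. Its argument "targets" is a list of rows, each an object with "linear": the shift along the tool's x, y, z in m, a list of three; "spin": the turn about the tool's z in rad; "hand": the finger opening in m, from 0 to 0.0878. In form: [{"linear": [tx, ty, tz], "spin": spin, "hand": hand}, ...]. A call has 1 to 20 rows; each row shifts and turns the commanded pose from where the row before left it, along the tool's axes as they then stand; what a row does not reach is not made up. A row lasts 1/8 s, in which the tool goes at most 62.5 mm and 10.7 degrees, less where a joint would pass 70% of its speed; a pose out of reach is approached as far as the arm can. A call is refused whole if a number of a shift passes 0.0625 or a number of a turn 0.188, either way. A call with a gripper value outside its range is refused whole. The fingers move at their own pace and stop on an object; the grip force is fixed at half the most. Time passes only in rows, so rows that do not move let the fingers close. It gives the time, the measured TCP pose, the force, the opening and the grip force at its end, in the units of the state.
- sense(): the state, without advancing time (a new reading comes with each control period).
- grab_frame(name): name is "scene" or "top"; returns a dict with "image" (400x640x3 uint8, red, green, blue), "depth" (400x640 float32, m along the optical axis (not along the pixel's ray), 0 where there is no reading), "fx", "fy", "cx", "cy" (pixels), "rvec" (rotation vector, rad) and "tvec" (3), from world to camera coordinates, as OpenCV has them. Camera axes: x right, y down, z forward; pixel columns grow to the right and rows downward; lengths in m; the calibration is good to about 2 mm. A picture is of the moment at which its call begins.
- sign_off(): hands the job in; it is judged then, once.
Trained networks look in a picture, given as the dict that the camera call returned (one of the last four; its "shot" number tells which), for a name from the list of things; names that differ only in an ending like _2 or _b are one class to them, and where a whole thing is asked for, a point or a joint stands for the part that bears it (a point fixed in the world has none). Each returns a list of dicts, best first, with "conf" (0 to 1); they miss things now and then, are a little off and sometimes report something else, mostly with a low value. They report only what shows in the picture. A call takes as long as a camera call. They do not tell look-alikes from the thing itself.
- silhouettes(picture, name): "region" (400x640 bool, what is visible of it).
- landmark_of(picture, name): "centre" ([x, y, z] in m, in world coordinates, good to about 4 mm: a listed point, or the origin of a listed thing).
The state is a dict: "t": time; "qpos": joint angles; "joint_vel": joint speeds; "joint_torque": joint torques, N m; "position": TCP position; "ee_rot": TCP orientation; "ft_force": force on the tool from outside, world axes, zero at the start; "wrist_torque": the same for the moment, N m; "width": opening from 0.0 (shut) to 1.0 (fully open); "gripper_force": force on a finger pad.
Only numpy, scipy, OpenCV 4.12 (cv2) and the standard library are available. Lean on these libraries where they do the work, as an engineer would, in place of code of your own. Each camera call takes 0.05 s, during which the arm holds its last target. There are 200 camera calls.

### The job

Check the griddle's three clamp knobs, one of which has worked loose: turn each one anticlockwise just until you feel it give, and leave the two tight ones there, turned by no more than about 10 degrees. The one that gives far too easily you turn on to about 45 degrees from where it was. Then mark it with the metal ring, laid gently over it and flat on the plate; leave the shakers and the bottle alone.

Things in the scene. Friction and masses are not known exactly. Their poses are not given: they have to be found in the camera images.
- knob_left_grip (a point): the left (robot's left, +y side) clamp knob of three alike, 115 mm apart in a row: black bar 40 mm long (its x), 12 thick (its y), underside 14 and top 40 mm above the griddle plate, on a steel stem on a disc 38 mm across, 3 thick. Point: on the turning axis, in the bar, 28 mm above the plate; z up. One of the three is loose, a different one each time; it looks no different
- knob_left (a joint): turn of the left knob, rad: 0 at start, grows anticlockwise seen from above; stays where left, but for the spindle's small spring-back and about 1 degree of play. A tight knob gives at 0.5 to 0.7 N m, the loose one below 0.15. Gripped across its 12 mm (60 N is enough), it follows the wrist, lagging some hundredths of a rad under load
- spindle_left (a joint): twist of the hidden steel spindle below the left knob, rad, 0 when unloaded, positive while the knob is being turned anticlockwise: it is the torque the fastening takes, 15 N m/rad (0.04 when a tight knob slips, under 0.01 for the loose one); it springs back when the knob is let go
- knob_mid_grip (a point): the middle clamp knob of three alike, 115 mm apart in a row: black bar 40 mm long (its x), 12 thick (its y), underside 14 and top 40 mm above the griddle plate, on a steel stem on a disc 38 mm across, 3 thick. Point: on the turning axis, in the bar, 28 mm above the plate; z up. One of the three is loose, a different one each time; it looks no different
- knob_mid (a joint): turn of the middle knob, rad: 0 at start, grows anticlockwise seen from above; stays where left, but for the spindle's small spring-back and about 1 degree of play. A tight knob gives at 0.5 to 0.7 N m, the loose one below 0.15. Gripped across its 12 mm (60 N is enough), it follows the wrist, lagging some hundredths of a rad under load
- spindle_mid (a joint): twist of the hidden steel spindle below the middle knob, rad, 0 when unloaded, positive while the knob is being turned anticlockwise: it is the torque the fastening takes, 15 N m/rad (0.04 when a tight knob slips, under 0.01 for the loose one); it springs back when the knob is let go
- knob_right_grip (a point): the right (-y side) clamp knob of three alike, 115 mm apart in a row: black bar 40 mm long (its x), 12 thick (its y), underside 14 and top 40 mm above the griddle plate, on a steel stem on a disc 38 mm across, 3 thick. Point: on the turning axis, in the bar, 28 mm above the plate; z up. One of the three is loose, a different one each time; it looks no different
- knob_right (a joint): turn of the right knob, rad: 0 at start, grows anticlockwise seen from above; stays where left, but for the spindle's small spring-back and about 1 degree of play. A tight knob gives at 0.5 to 0.7 N m, the loose one below 0.15. Gripped across its 12 mm (60 N is enough), it follows the wrist, lagging some hundredths of a rad under load
- spindle_right (a joint): twist of the hidden steel spindle below the right knob, rad, 0 when unloaded, positive while the knob is being turned anticlockwise: it is the torque the fastening takes, 15 N m/rad (0.04 when a tight knob slips, under 0.01 for the loose one); it springs back when the knob is let go
- griddle: fixed flat-top griddle, a steel box 220 (x) x 360 (y) x 60 mm high; origin at the centre of its underside, z up. The knobs stand in a row along y, 50 mm to the robot's side of its middle; five ribs 5 mm tall run along the other half (20 to 100 mm beyond the middle)
- ring: loose plain metal marker ring lying on the cart top, 68 mm outside, 52 mm inside, 18 mm tall, wall 8 mm, 150 g; origin at the centre of its underside, z up. It passes over a knob with about 5 mm to spare all round and lies flat on the plate
- shaker_1: steel spice shaker, 62 mm across, 86 mm tall, standing loose; origin under its centre; a bystander
- shaker_2: steel spice shaker like the other; a bystander
- bottle: amber glass sauce bottle with white cap, 60 mm across, 170 mm tall, standing loose; origin under its centre; a bystander
Things that resemble listed ones, but are neither listed nor needed, are in the scene too. Several things have the shape of the ring; the one meant has the colours described above.

How it is judged:
On the way:
1. every knob has been turned anticlockwise until it gave (over 0.02 rad, about 1 degree), the loose one by more than 0.5 rad (29 degrees) (value of joint each of knob_left, knob_mid, knob_right above 0.02 rad and value of joint any of knob_left, knob_mid, knob_right above 0.5 rad), for 0.2 s.
At the end, for the whole second after the job is handed in: the two tight knobs stand turned anticlockwise by 0.02 to 0.25 rad and the loose one by 0.5 to 1.1 rad; the ring lies at rest round the loose knob, within 10 mm of its axis, flat (within 4 degrees) on the plate (underside less than 4 mm above it), let go (all of step 1 and ((value of joint knob_left above 0.5 rad and horizontal distance between ring and knob_left_grip below 0.01 m and value of joint each of knob_mid, knob_right below 0.25 rad) or (value of joint knob_mid above 0.5 rad and horizontal distance between ring and knob_mid_grip below 0.01 m and value of joint each of knob_left, knob_right below 0.25 rad) or (value of joint knob_right above 0.5 rad and horizontal distance between ring and knob_right_grip below 0.01 m and value of joint each of knob_left, knob_mid below 0.25 rad)) and z of ring in the frame of griddle between 0.055 and 0.064 m and angle between ring's own z axis and vertical below 0.07 rad and linear speed of ring below 0.02 m/s); the robot touches nothing.
It fails at once if a knob turned on past 0.21 rad (12 degrees) while its spindle carries over 0.3 N m, so a tight one; or any knob turned more than 1.1 rad (63 degrees) anticlockwise or 0.21 rad clockwise ((value of joint knob_left above 0.21 rad and value of joint spindle_left above 0.02 rad) or (value of joint knob_mid above 0.21 rad and value of joint spindle_mid above 0.02 rad) or (value of joint knob_right above 0.21 rad and value of joint spindle_right above 0.02 rad) or value of joint any of knob_left, knob_mid, knob_right above 1.1 rad or value of joint any of knob_left, knob_mid, knob_right below -0.21 rad).
It fails at once if the ring dropped or pressed on the griddle, or the gripper pressed on it, harder than 25 N (contact force between any of ring, the arm, the fingers and griddle above 25 N).
It fails at once if a shaker or the bottle shifted by more than 30 mm or tipped by more than 0.3 rad (distance of any of shaker_1, shaker_2, bottle from where it was at the start of the episode above 0.03 m or angle between any of shaker_1, shaker_2, bottle's own z axis and vertical above 0.3 rad).
It also fails if it takes over 72 s, if anything falls off the work surface, if the arm or the gripper's body presses on something with over 40 N, if the wrist force passes 120 N, or if a joint passes its speed limit or range.

## Working session

There is one attempt and no reset: what is moved stays moved. The work goes in short steps, Python scripts to look and compute and a tool call to move; the robot and the scene stay as the last step left them, time stands still between calls to the robot, and variables do not carry over. Pictures are saved under pics/ and viewed, at most 10 in all, crops included, and the job is handed in when it is done.

Besides the shell and the picture viewer there is one more tool, called as name(argument=value, ...), one argument or row to a line, values as JSON. play_rows: Moves the arm, as the interface text tells. Its arguments: {"type":"object","properties":{"targets":{"type":"array","items":{"type":"object","properties":{"linear":{"type":"array","items":{"type":"number"}},"spin":{"type":"number"},"hand":{"type":"number"}}}}},"required":["targets"]}

```bash
mkdir -p pics
cat > h.py <<'E'
from bench import *
import numpy as np, cv2
from scipy.spatial.transform import Rotation as R
def save(p,n,box=None,s=1):
    im=p["image"][...,::-1]
    if box: im=im[box[1]:box[3],box[0]:box[2]]
    cv2.imwrite("pics/"+n+".png",cv2.resize(im,None,fx=s,fy=s,interpolation=cv2.INTER_CUBIC))
def pts(p,mask=None):
    d=p["depth"]; v,u=np.nonzero((d>0)&(np.ones_like(d,bool) if mask is None else mask))
    z=d[v,u]; c=np.c_[(u-p["cx"])/p["fx"]*z,(v-p["cy"])/p["fy"]*z,z]
    M=cv2.Rodrigues(np.array(p["rvec"],float))[0]
    return (c-np.array(p["tvec"]).reshape(3))@M
def pix(p,X):
    K=np.array([[p["fx"],0,p["cx"]],[0,p["fy"],p["cy"]],[0,0,1.]])
    return cv2.projectPoints(np.array(X,float).reshape(-1,1,3),np.array(p["rvec"],float),np.array(p["tvec"],float),K,None)[0].reshape(-1,2)
E
python3 - <<'E'
from h import *
np.set_printoptions(precision=4,suppress=True)
s=sense()
for k,v in s.items(): print(k,np.round(v,4))
for c in("scene","top"):
    p=grab_frame(c); save(p,c+"0")
    print(c,p["fx"],p["cx"],p["cy"],np.array(p["rvec"]),np.array(p["tvec"]))
    for n in("knob_left_grip","knob_mid_grip","knob_right_grip","ring","griddle","shaker_1","bottle"):
        print(n,[(np.round(x["centre"],4).tolist(),round(x["conf"],2),pix(p,x["centre"]).round()[0].tolist()) for x in landmark_of(p,n)])
print(sense()["t"])
E
```

```text
t 0.0
qpos [-1.2777  0.0919  1.2319 -0.      1.8198 -0.0567]
joint_vel [ 0.0007  0.0002 -0.0011  0.0021 -0.0012 -0.0011]
joint_torque [ -0.0021 -44.6457 -40.6445   0.0694   0.0295  -0.0002]
position [ 0.2056 -0.5637  0.4035]
ee_rot [ 0.9847  0.174  -0.0001 -0.0009]
ft_force [ 0.8327 -0.1491 -0.5228]
wrist_torque [ 0.0208  0.0045 -0.0081]
gripper_force 0.0
width 1.0028
scene 377.3779192258565 318.9009447607381 199.4944963197159 [ 1.7056  2.0301 -0.6666] [ 0.0681 -0.3892  1.3725]
knob_left_grip [([0.5075, 0.1325, 0.0868], 0.55, [361.0, 192.0])]
knob_mid_grip [([0.4888, 0.0155, 0.0854], 0.46, [319.0, 181.0])]
knob_right_grip [([0.4741, -0.0948, 0.0846], 0.52, [280.0, 171.0])]
ring [([0.5084, -0.3442, 0.0042], 0.78, [197.0, 187.0]), ([0.3933, -0.2699, 0.0017], 0.74, [233.0, 162.0]), ([0.5145, -0.4616, -0.0017], 0.73, [159.0, 184.0]), ([0.3963, -0.3828, 0.0009], 0.72, [198.0, 158.0])]
griddle [([0.5386, 0.0131, 0.0011], 0.97, [315.0, 213.0]), ([0.5068, 0.1307, 0.0879], 0.33, [361.0, 191.0])]
shaker_1 [([0.683, -0.3837, -0.0026], 0.82, [160.0, 237.0]), ([0.6813, -0.2791, -0.0032], 0.66, [1
[... 176 characters left out ...]
 1.3594]
knob_left_grip [([0.5042, 0.1321, 0.0892], 0.42, [283.0, 227.0])]
knob_mid_grip [([0.4936, 0.0131, 0.0899], 0.53, [327.0, 233.0])]
knob_right_grip [([0.4719, -0.0958, 0.0871], 0.44, [367.0, 243.0])]
ring [([0.3886, -0.2674, -0.0004], 0.78, [425.0, 280.0]), ([0.5148, -0.4591, -0.0019], 0.77, [493.0, 239.0]), ([0.5087, -0.3473, 0.001], 0.71, [454.0, 239.0]), ([0.3938, -0.387, 0.0005], 0.53, [468.0, 280.0])]
griddle [([0.537, 0.0086, 0.0003], 0.84, [329.0, 223.0]), ([0.4739, -0.0942, 0.087], 0.42, [367.0, 243.0])]
shaker_1 [([0.6812, -0.3829, -0.0002], 0.98, [466.0, 181.0]), ([0.6842, -0.279, 0.0009], 0.95, [430.0, 178.0])]
bottle [([0.6243, 0.4955, -0.0036], 0.81, [163.0, 186.0])]
0.8
```

Run:
```python
from h import *
p=grab_frame("top"); 
save(p,"topcrop",(250,150,520,320),2.9)
p=grab_frame("scene"); save(p,"sccrop",(130,130,400,290),2.9)
```

```text
(no output)
```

View pics/topcrop.png

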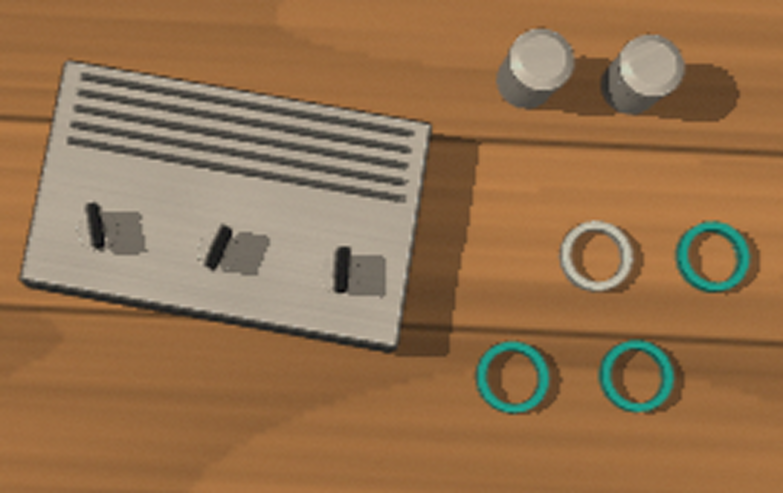

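View pics/sccrop.png

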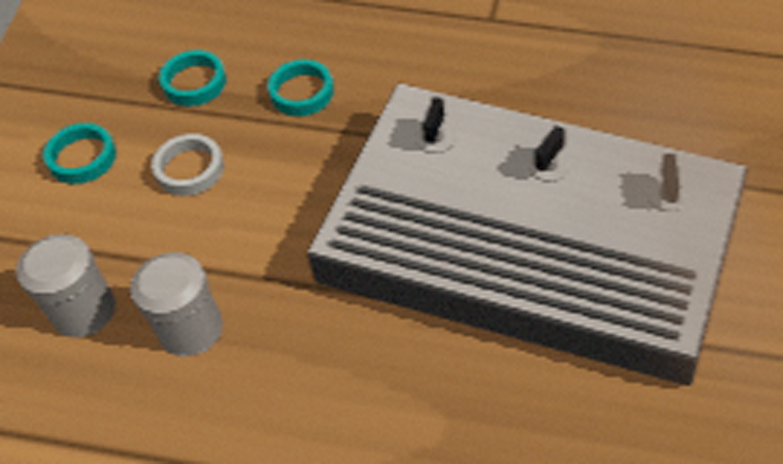

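The metal ring is the grey one at top-view pixel (456,238), crop (597,256). The three others, at (427,280), (470,280) and (496,238), are teal, so they don't fit. Bars sit at crop (95,226), (218,248) and (343,270). Next I'll measure the bar axes and heights.

```bash
cat > m.py <<'E'
from h import *
np.set_printoptions(precision=4,suppress=True)
G={"L":(.506,.1323),"M":(.4912,.0143),"R":(.473,-.0953)}
def knobs(P):
    for k,g in G.items():
        for c,p in P.items():
            X=pts(p); I=p["image"].reshape(-1,3)[(p["depth"]>0).ravel()]
            m=(np.hypot(*(X[:,:2]-g).T)<.03)&(X[:,2]>.08)&(X[:,2]<.115)
            Q=X[m]; zt=np.percentile(Q[:,2],90); T=Q[Q[:,2]>zt-.006]
            r=cv2.minAreaRect(T[:,:2].astype(np.float32)*1000)
            w=np.linalg.eigh(np.cov(T[:,:2].T))[1][:,1]
            print(k,c,m.sum(),len(T),"ztop",zt.round(4),"rect",np.round(r[0],1),np.round(r[1],1),"axis yaw",np.round((np.arctan2(w[1],w[0])+np.pi/2)%np.pi-np.pi/2,3))
def ring(P,g,z0=0):
    for c,p in P.items():
        X=pts(p); m=(np.hypot(*(X[:,:2]-g).T)<.045)&(X[:,2]>z0+.012)&(X[:,2]<z0+.03)
        if m.sum()<10: continue
        T=X[m]; T=T[T[:,2]>np.percentile(T[:,2],90)-.005]
        (cx,cy),r=cv2.minEnclosingCircle(T[:,:2].astype(np.float32)*1000)
        print("ring",c,m.sum(),np.round((cx,cy,r),1),"z",np.percentile(T[:,2],[5,50,95]).round(4))
E
python3 - <<'E'
from m import *
P={c:grab_frame(c) for c in("top","scene")}
knobs(P); ring(P,(.5088,-.3458))
for c,p in P.items():
    X=pts(p); m=(np.abs(X[:,0]-.46)<.012)&(np.abs(X[:,1]-.04)<.03); print("plate z",np.median(X[m][:,2]))
    m=(np.abs(X[:,0]-.46)<.03)&(np.abs(X[:,1]+.30)<.01); print("table z",np.median(X[m][:,2]))
    for n in G:
        nm={"L":"left","M":"mid","R":"right"}[n]
        b=silhouettes(p,f"knob_{nm}_grip")
        if not b: continue
        for x in b:
            T=pts(p,x["region"]); T=T[T[:,2]>.075]
            if len(T)>5: print(c,nm,round(x["conf"],2),len(T),T.mean(0),cv2.minAreaRect(T[:,:2].astype(np.float32)*1000))
E
```

```text
L top 74 56 ztop 0.1036 rect [503.  132.4] [38.3 11.7] axis yaw 0.206
L scene 80 58 ztop 0.099 rect [504.8 128.8] [40.9 11.6] axis yaw 0.238
M top 73 50 ztop 0.104 rect [488.8  18.5] [11.5 37. ] axis yaw -0.4
M scene 89 59 ztop 0.0988 rect [490.2  15.6] [12.3 39.7] axis yaw -0.389
R top 78 59 ztop 0.1029 rect [473.4 -95.2] [11.1 37.5] axis yaw -0.001
R scene 80 53 ztop 0.0995 rect [475.  -97.9] [11.  41.8] axis yaw -0.044
ring top 209 [ 508.7 -346.1   33.8] z [0.0181 0.0204 0.0248]
ring scene 171 [ 510.6 -350.4   35. ] z [0.0134 0.0156 0.0185]
plate z 0.06152928690086224
table z 0.001218156691217536
top mid 0.41 74 [0.4876 0.0185 0.0984] ((487.9141540527344, 19.136974334716797), (12.25270938873291, 39.0489616394043), 68.95994567871094)
top right 0.52 70 [ 0.4743 -0.0944  0.0991] ((473.9533996582031, -95.20256042480469), (12.470555305480957, 38.473419189453125), 88.34691619873047)
plate z 0.05806600675008532
table z -0.001807747352525773
scene left 0.58 81 [0.5095 0.1289 0.0936] ((506.3697204589844, 128.1923828125), (38.093597412109375, 13.337031364440918), 12.687631607055664)
scene mid 0.61 95 [0.4948 0.0158 0.0916] ((491.5782775878906, 15.074111938476562), (12.26542854309082, 39.36281967163086), 68.70231628417969)
scene right 0.61 96 [0.4945 0.0159 0.0918] ((491.1960754394531, 15.223114013671875), (12.26542854309082, 40.183284759521484), 68.70231628417969)
scene right 0.56 90 [ 0.4792 -0.0969  0.0922] ((475.1343688964844, -97.71417236328125), (12.159128189086914, 41.871192932128906), 86.63167572021484)
```

play_rows(
  targets=[
    {"linear": [0, 0, 0], "spin": 0.1865, "hand": 0.05},
    {"linear": [0, 0, 0], "spin": 0.1865, "hand": 0.05},
    {"linear": [0.0215, -0.0394, 0.0075], "spin": 0, "hand": 0.05},
    {"linear": [0.0215, -0.0394, 0.0075], "spin": 0, "hand": 0.05},
    {"linear": [0.0215, -0.0394, 0.0075], "spin": 0, "hand": 0.05},
    {"linear": [0.0215, -0.0394, 0.0075], "spin": 0, "hand": 0.05},
    {"linear": [0.0215, -0.0394, 0.0075], "spin": 0, "hand": 0.05},
    {"linear": [0.0215, -0.0394, 0.0075], "spin": 0, "hand": 0.05},
    {"linear": [0.0215, -0.0394, 0.0075], "spin": 0, "hand": 0.05},
    {"linear": [0.0215, -0.0394, 0.0075], "spin": 0, "hand": 0.05},
    {"linear": [0.0215, -0.0394, 0.0075], "spin": 0, "hand": 0.05},
    {"linear": [0.0215, -0.0394, 0.0075], "spin": 0, "hand": 0.05},
    {"linear": [0.0215, -0.0394, 0.0075], "spin": 0, "hand": 0.05},
    {"linear": [0.0215, -0.0394, 0.0075], "spin": 0, "hand": 0.05},
    {"linear": [0, 0, 0], "spin": 0, "hand": 0.05},
    {"linear": [0, 0, 0], "spin": 0, "hand": 0.05},
  ],
)

```text
t: 3.3
position: [0.4744, -0.0973, 0.3148]
ee_rot: [1.0, -0.011, -0.0, 0.0]
ft_force: [-1.1, -0.6, -0.7]
width: 0.569
gripper_force: 0.0
```

```bash
cat > d.py <<'E'
from m import *
T={"L":(.504,.1305,.251,.222),"M":(.4892,.017,.251,-.393),"R":(.4742,-.0967,.251,-.023)}
def delta(t,dpsi=0):
    s=sense(); q=R.from_quat(s["ee_rot"]); x=q.apply([1,0,0]); psi=np.arctan2(x[1],x[0])
    e=np.array(t[:3])-s["position"]; a=t[3]+dpsi; 
    print("t",s["t"],"pos",np.array(s["position"]),"psi",round(psi,4),"tilt z",q.apply([0,0,1]),"F",np.array(s["ft_force"]),"M",np.array(s["wrist_torque"]),"w",round(s["width"],4),"gf",s["gripper_force"],"q",np.array(s["qpos"]))
    print("spin first",round(psi-a,4),"then lin",np.round([e[0]*np.cos(a)+e[1]*np.sin(a),e[0]*np.sin(a)-e[1]*np.cos(a),-e[2]],4))
E
python3 -c "
from d import *
delta(T['R'])"
```

```text
t 3.3 pos [ 0.4744 -0.0973  0.3148] psi -0.0228 tilt z [-0.0002 -0.0006 -1.    ] F [-1.0735 -0.6292 -0.6944] M [ 0.0198 -0.0071  0.0499] w 0.5688 gf 0.0 q [-0.2723 -0.2232  1.69   -0.0006  1.6748  1.3212]
spin first 0.0002 then lin [-0.0002 -0.0006  0.0638]
```

play_rows(
  targets=[
    {"linear": [0, 0, 0.013], "spin": 0, "hand": 0.05},
    {"linear": [0, 0, 0.013], "spin": 0, "hand": 0.05},
    {"linear": [0, 0, 0.013], "spin": 0, "hand": 0.05},
    {"linear": [0, 0, 0.013], "spin": 0, "hand": 0.05},
    {"linear": [0, 0, 0.012], "spin": 0, "hand": 0.05},
    {"linear": [0, 0, 0], "spin": 0, "hand": 0.02},
    {"linear": [0, 0, 0], "spin": 0, "hand": 0.015},
    {"linear": [0, 0, 0], "spin": 0, "hand": 0.01},
    {"linear": [0, 0, 0], "spin": 0, "hand": 0.0},
    {"linear": [0, 0, 0], "spin": 0, "hand": 0.0},
    {"linear": [0, 0, 0], "spin": 0, "hand": 0.0},
  ],
)

```text
t: 4.68
position: [0.4747, -0.0969, 0.2512]
ee_rot: [1.0, -0.012, 0.001, -0.0]
ft_force: [0.1, 1.6, 3.1]
width: 0.169
gripper_force: 30.0
```

```bash
python3 -c "
from d import *
delta(T['R'])"
```

```text
t 4.675 pos [ 0.4747 -0.0969  0.2512] psi -0.0231 tilt z [ 0.001   0.0002 -1.    ] F [0.1119 1.5628 3.0701] M [0.3156 0.0131 0.0275] w 0.1687 gf 30.00058025121689 q [-0.2717 -0.2003  1.7835  0.0004  1.5575  1.3222]
spin first -0.0001 then lin [-0.0005 -0.0002  0.0002]
```

play_rows(
  targets=[
    {"linear": [0, 0, 0], "spin": -0.02, "hand": 0},
    {"linear": [0, 0, 0], "spin": -0.02, "hand": 0},
    {"linear": [0, 0, 0], "spin": 0, "hand": 0},
  ],
)

```text
t: 5.05
position: [0.4747, -0.0969, 0.2512]
ee_rot: [1.0, 0.009, 0.001, -0.0]
ft_force: [0.6, 2.5, 5.6]
width: 0.167
gripper_force: 30.0
```

```bash
python3 -c "
from d import *
delta(T['R'])"
```

```text
t 5.05 pos [ 0.4747 -0.0969  0.2512] psi 0.0175 tilt z [ 0.001   0.0002 -1.    ] F [0.6063 2.4988 5.5991] M [ 0.5009 -0.0238  0.0284] w 0.1669 gf 30.00096559524536 q [-0.2717 -0.2003  1.7836  0.0005  1.5574  1.2816]
spin first 0.0405 then lin [-0.0005 -0.0002  0.0002]
```

play_rows(
  targets=[
    {"linear": [0, 0, 0], "spin": -0.02, "hand": 0},
    {"linear": [0, 0, 0], "spin": -0.02, "hand": 0},
    {"linear": [0, 0, 0], "spin": 0, "hand": 0},
  ],
)

```text
t: 5.42
position: [0.4747, -0.0969, 0.2512]
ee_rot: [1.0, 0.029, 0.001, -0.0]
ft_force: [-0.2, 2.5, 5.4]
width: 0.17
gripper_force: 30.0
```

```bash
python3 -c "
from d import *
delta(T['R'])"
```

```text
t 5.425 pos [ 0.4747 -0.0969  0.2512] psi 0.0574 tilt z [ 0.001   0.0003 -1.    ] F [-0.1599  2.5245  5.3752] M [ 0.548  -0.0399  0.0068] w 0.17 gf 30.001015663146973 q [-0.2717 -0.2003  1.7836  0.0006  1.5575  1.2417]
spin first 0.0804 then lin [-0.0005 -0.0002  0.0002]
```

play_rows(
  targets=[
    {"linear": [0, 0, 0], "spin": -0.02, "hand": 0},
    {"linear": [0, 0, 0], "spin": -0.02, "hand": 0},
    {"linear": [0, 0, 0], "spin": -0.02, "hand": 0},
    {"linear": [0, 0, 0], "spin": 0, "hand": 0},
  ],
)

```text
t: 5.92
position: [0.4747, -0.0968, 0.2512]
ee_rot: [0.998, 0.059, 0.0, -0.0]
ft_force: [0.0, 3.8, 5.4]
width: 0.164
gripper_force: 30.0
```

```bash
python3 -c "
from d import *
delta(T['R'])
p=grab_frame('scene'); save(p,'r1',(230,120,330,220),5)"
```

```text
t 5.925 pos [ 0.4747 -0.0968  0.2512] psi 0.1174 tilt z [ 0.001   0.0004 -1.    ] F [0.0383 3.763  5.3718] M [ 0.527  -0.0248 -0.0201] w 0.1641 gf 30.00107377767563 q [-0.2717 -0.2003  1.7836  0.0006  1.5575  1.1817]
spin first 0.1404 then lin [-0.0005 -0.0001  0.0002]
```

View pics/r1.png

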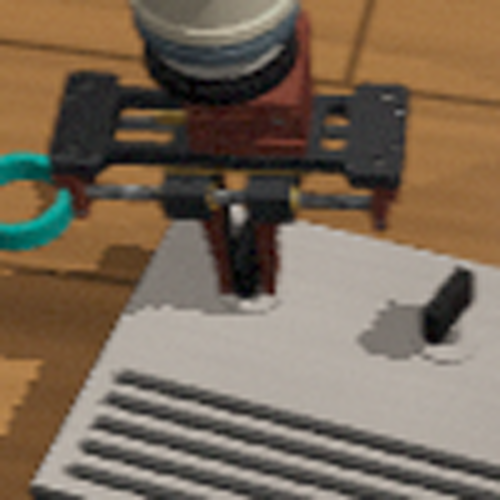

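The picture shows both fingers closed on the right bar at crop (243,260). The wrist torque has changed by only about 0.07 N·m over 0.14 rad, so the right knob is the loose one. I'll turn it on to about 45°.

play_rows(
  targets=[
    {"linear": [0, 0, 0], "spin": -0.05, "hand": 0},
    {"linear": [0, 0, 0], "spin": 0, "hand": 0},
  ],
)

```text
t: 6.22
position: [0.4747, -0.0968, 0.2511]
ee_rot: [0.996, 0.084, 0.0, -0.0]
ft_force: [0.3, 3.1, 5.7]
width: 0.167
gripper_force: 30.0
```

```bash
python3 -c "
from d import *
delta(T['R'])"
```

```text
t 6.225 pos [ 0.4747 -0.0968  0.2511] psi 0.1678 tilt z [ 0.001   0.0005 -1.    ] F [0.3275 3.0563 5.7097] M [ 0.6183 -0.0217 -0.0583] w 0.1667 gf 30.001022815704346 q [-0.2717 -0.2003  1.7836  0.0007  1.5575  1.1313]
spin first 0.1908 then lin [-0.0005 -0.0001  0.0001]
```

play_rows(
  targets=[
    {"linear": [0, 0, 0], "spin": -0.05, "hand": 0},
    {"linear": [0, 0, 0], "spin": -0.05, "hand": 0},
    {"linear": [0, 0, 0], "spin": 0, "hand": 0},
  ],
)

```text
t: 6.6
position: [0.4747, -0.0967, 0.2512]
ee_rot: [0.991, 0.134, 0.001, -0.0]
ft_force: [-0.6, 3.5, 5.7]
width: 0.165
gripper_force: 30.0
```

```bash
python3 -c "
from d import *
delta(T['R'])"
```

```text
t 6.6 pos [ 0.4747 -0.0967  0.2512] psi 0.2678 tilt z [ 0.0009  0.0006 -1.    ] F [-0.5539  3.5186  5.7067] M [ 0.684   0.     -0.0792] w 0.1651 gf 30.00083327293396 q [-0.2716 -0.2004  1.7836  0.0009  1.5576  1.0314]
spin first 0.2908 then lin [-0.0005 -0.      0.0002]
```

Torque has levelled off below 0.15, so I'll continue to 0.80.

play_rows(
  targets=[
    {"linear": [0, 0, 0], "spin": -0.085, "hand": 0},
    {"linear": [0, 0, 0], "spin": -0.085, "hand": 0},
    {"linear": [0, 0, 0], "spin": -0.085, "hand": 0},
    {"linear": [0, 0, 0], "spin": -0.085, "hand": 0},
    {"linear": [0, 0, 0], "spin": -0.085, "hand": 0},
    {"linear": [0, 0, 0], "spin": -0.085, "hand": 0},
    {"linear": [0, 0, 0], "spin": 0, "hand": 0},
  ],
)

```text
t: 7.48
position: [0.4745, -0.0965, 0.2511]
ee_rot: [0.925, 0.379, 0.0, -0.001]
ft_force: [-1.2, 5.0, 5.6]
width: 0.166
gripper_force: 30.0
```

```bash
python3 -c "
from d import *
delta(T['R'])"
```

```text
t 7.475 pos [ 0.4745 -0.0965  0.2511] psi 0.7785 tilt z [ 0.0002  0.0014 -1.    ] F [-1.168   4.9889  5.5836] M [ 0.8347  0.2076 -0.0621] w 0.1657 gf 30.00101923942566 q [-0.2714 -0.2004  1.7837  0.0015  1.5584  0.5209]
spin first 0.8015 then lin [-0.0003  0.0002  0.0001]
```

play_rows(
  targets=[
    {"linear": [0, 0, 0], "spin": 0, "hand": 0.05},
    {"linear": [0, 0, 0], "spin": 0, "hand": 0.05},
    {"linear": [0, 0, 0], "spin": 0, "hand": 0.05},
    {"linear": [0, 0, -0.016], "spin": 0, "hand": 0.05},
    {"linear": [0, 0, -0.016], "spin": 0, "hand": 0.05},
    {"linear": [0, 0, -0.016], "spin": 0, "hand": 0.05},
    {"linear": [0, 0, -0.016], "spin": 0, "hand": 0.05},
    {"linear": [0, 0, 0], "spin": 0.1673, "hand": 0.05},
    {"linear": [0, 0, 0], "spin": 0.1673, "hand": 0.05},
    {"linear": [0, 0, 0], "spin": 0.1673, "hand": 0.05},
    {"linear": [0, 0, 0], "spin": 0.1673, "hand": 0.05},
    {"linear": [0, 0, 0], "spin": 0.1673, "hand": 0.05},
    {"linear": [0, 0, 0], "spin": 0.1673, "hand": 0.05},
    {"linear": [0, 0, 0], "spin": 0.1673, "hand": 0.05},
    {"linear": [-0.01, -0.0368, 0], "spin": 0, "hand": 0.05},
    {"linear": [-0.01, -0.0368, 0], "spin": 0, "hand": 0.05},
    {"linear": [-0.01, -0.0368, 0], "spin": 0, "hand": 0.05},
    {"linear": [0, 0, 0], "spin": 0, "hand": 0.05},
    {"linear": [0, 0, 0], "spin": 0, "hand": 0.05},
  ],
)

```text
t: 9.85
position: [0.4892, 0.0161, 0.3151]
ee_rot: [0.981, -0.196, 0.0, 0.0]
ft_force: [-0.2, -0.4, -0.4]
width: 0.566
gripper_force: 0.0
```

```bash
python3 -c "
from d import *
delta(T['M'])
P={c:grab_frame(c) for c in('scene','top')}
try: knobs({'scene':P['scene']})
except Exception as e: print(e)
save(P['scene'],'m0',(230,120,400,230),4)"
```

```text
t 9.85 pos [0.4892 0.0161 0.3151] psi -0.394 tilt z [ 0.0004 -0.0006 -1.    ] F [-0.1541 -0.3992 -0.3929] M [ 0.0514 -0.0104  0.0811] w 0.5664 gf 0.0 q [-0.0364 -0.2088  1.677  -0.0006  1.6729  1.9284]
spin first -0.001 then lin [-0.0004 -0.0008  0.0641]
L scene 80 58 ztop 0.099 rect [505.4 129.3] [38.3 11.8] axis yaw 0.223
M scene 88 59 ztop 0.0989 rect [490.2  15.9] [13.4 38.1] axis yaw -0.383
R scene 80 55 ztop 0.0992 rect [475.9 -98.4] [40.7 12.4] axis yaw 0.765
```

View pics/m0.png

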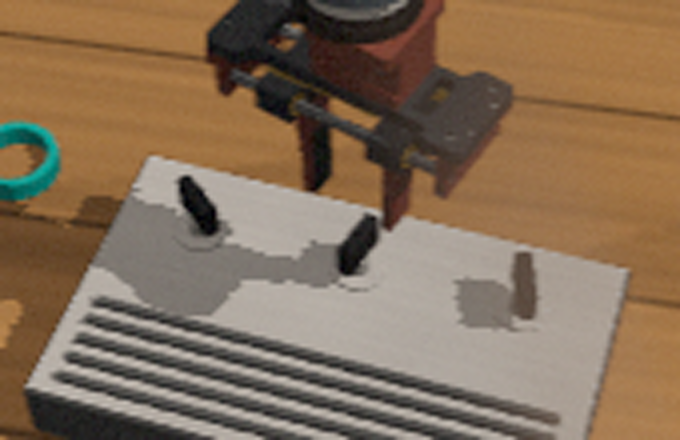

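The right bar, at crop (198,205), now stands at yaw 0.765, so it has turned about 0.8 rad. Next is the middle knob, at crop (358,245).

play_rows(
  targets=[
    {"linear": [0, -0.001, 0.013], "spin": 0, "hand": 0.05},
    {"linear": [0, 0, 0.013], "spin": 0, "hand": 0.05},
    {"linear": [0, 0, 0.013], "spin": 0, "hand": 0.05},
    {"linear": [0, 0, 0.013], "spin": 0, "hand": 0.05},
    {"linear": [0, 0, 0.012], "spin": 0, "hand": 0.05},
    {"linear": [0, 0, 0], "spin": 0, "hand": 0.02},
    {"linear": [0, 0, 0], "spin": 0, "hand": 0.015},
    {"linear": [0, 0, 0], "spin": 0, "hand": 0.01},
    {"linear": [0, 0, 0], "spin": 0, "hand": 0.0},
    {"linear": [0, 0, 0], "spin": 0, "hand": 0.0},
    {"linear": [0, 0, 0], "spin": -0.02, "hand": 0.0},
    {"linear": [0, 0, 0], "spin": -0.02, "hand": 0.0},
    {"linear": [0, 0, 0], "spin": 0, "hand": 0.0},
  ],
)

```text
t: 11.58
position: [0.4897, 0.0171, 0.2512]
ee_rot: [0.984, -0.176, 0.0, 0.0]
ft_force: [-2.5, -4.4, 4.6]
width: 0.168
gripper_force: 30.0
```

```bash
python3 -c "
from d import *
delta(T['M'])"
```

```text
t 11.575 pos [0.4897 0.0171 0.2512] psi -0.354 tilt z [ 0.0007 -0.0008 -1.    ] F [-2.5155 -4.3881  4.6308] M [-0.7109  0.402  -0.0745] w 0.1678 gf 30.000941455364227 q [-0.0342 -0.1844  1.7696 -0.0008  1.5556  1.8906]
spin first 0.039 then lin [-0.0004  0.0003  0.0002]
```

play_rows(
  targets=[
    {"linear": [0, 0, 0], "spin": -0.02, "hand": 0},
    {"linear": [0, 0, 0], "spin": -0.02, "hand": 0},
    {"linear": [0, 0, 0], "spin": 0, "hand": 0},
  ],
)

```text
t: 11.95
position: [0.4897, 0.0171, 0.2512]
ee_rot: [0.988, -0.157, 0.0, 0.0]
ft_force: [-2.5, -3.4, 6.2]
width: 0.165
gripper_force: 30.0
```

```bash
python3 -c "
from d import *
delta(T['M'])"
```

```text
t 11.95 pos [0.4897 0.0171 0.2512] psi -0.3143 tilt z [ 0.0007 -0.0006 -1.    ] F [-2.5153 -3.3518  6.1587] M [-0.6871  0.3933 -0.189 ] w 0.1651 gf 30.00095397233963 q [-0.0343 -0.1844  1.7697 -0.0006  1.5557  1.8508]
spin first 0.0787 then lin [-0.0004  0.0003  0.0002]
```

play_rows(
  targets=[
    {"linear": [0, 0, 0], "spin": -0.02, "hand": 0},
    {"linear": [0, 0, 0], "spin": -0.02, "hand": 0},
    {"linear": [0, 0, 0], "spin": 0, "hand": 0},
  ],
)

```text
t: 12.32
position: [0.4897, 0.0171, 0.2512]
ee_rot: [0.991, -0.137, 0.0, 0.0]
ft_force: [-2.7, -3.4, 5.0]
width: 0.164
gripper_force: 30.0
```

```bash
python3 -c "
from d import *
delta(T['M'])"
```

```text
t 12.325 pos [0.4897 0.0171 0.2512] psi -0.2745 tilt z [ 0.0007 -0.0005 -1.    ] F [-2.6531 -3.4277  4.9785] M [-0.6328  0.3706 -0.3038] w 0.1644 gf 30.000901222229004 q [-0.0343 -0.1845  1.7697 -0.0005  1.5556  1.811 ]
spin first 0.1185 then lin [-0.0004  0.0003  0.0002]
```

play_rows(
  targets=[
    {"linear": [0, 0, 0], "spin": -0.02, "hand": 0},
    {"linear": [0, 0, 0], "spin": -0.02, "hand": 0},
    {"linear": [0, 0, 0], "spin": 0, "hand": 0},
  ],
)

```text
t: 12.7
position: [0.4894, 0.0173, 0.2511]
ee_rot: [0.993, -0.117, -0.0, 0.0]
ft_force: [-4.5, -3.0, 7.1]
width: 0.168
gripper_force: 30.0
```

```bash
python3 -c "
from d import *
delta(T['M'])"
```

```text
t 12.7 pos [0.4894 0.0173 0.2511] psi -0.2342 tilt z [-0.0007 -0.0003 -1.    ] F [-4.4652 -2.9722  7.143 ] M [-0.591   0.823  -0.1388] w 0.1678 gf 30.001319646835327 q [-0.0341 -0.1846  1.7699 -0.0003  1.5569  1.7709]
spin first 0.1588 then lin [-0.0001  0.0003  0.0001]
```

play_rows(
  targets=[
    {"linear": [0, 0, 0], "spin": 0, "hand": 0.05},
    {"linear": [0, 0, 0], "spin": 0, "hand": 0.05},
    {"linear": [0, 0, 0], "spin": 0, "hand": 0.05},
    {"linear": [0, 0, -0.021], "spin": 0, "hand": 0.05},
    {"linear": [0, 0, -0.021], "spin": 0, "hand": 0.05},
    {"linear": [0, 0, -0.022], "spin": 0, "hand": 0.05},
    {"linear": [0, 0, 0], "spin": 0, "hand": 0.05},
  ],
)

```text
t: 13.58
position: [0.49, 0.0175, 0.3163]
ee_rot: [0.993, -0.117, 0.002, -0.0]
ft_force: [0.5, -0.4, 1.0]
width: 0.572
gripper_force: 0.0
```

```bash
python3 -c "
from d import *
delta(T['M'])
for i in range(3): knobs({'scene':grab_frame('scene')})
"
```

```text
t 13.575 pos [0.49   0.0175 0.3163] psi -0.234 tilt z [ 0.0036  0.0002 -1.    ] F [ 0.4978 -0.4087  1.0159] M [ 0.0246 -0.0419  0.0136] w 0.5715 gf 0.0 q [-0.0338 -0.2082  1.6744  0.0003  1.6718  1.771 ]
spin first 0.159 then lin [-0.0005  0.0008  0.0653]
L scene 79 56 ztop 0.0994 rect [506.6 129.3] [36.8 10.7] axis yaw 0.255
M scene 85 58 ztop 0.0989 rect [491.4  14.9] [12.5 38. ] axis yaw -0.353
R scene 79 52 ztop 0.0993 rect [476.4 -98.3] [39.  11.8] axis yaw 0.758
L scene 83 58 ztop 0.0989 rect [505.3 129. ] [39.3 11.3] axis yaw 0.243
M scene 86 55 ztop 0.0989 rect [490.5  15.6] [11.1 38.8] axis yaw -0.341
R scene 80 52 ztop 0.0993 rect [475.9 -98.1] [36.5 11.4] axis yaw 0.789
L scene 82 58 ztop 0.0989 rect [505.8 129.3] [36.9 11.4] axis yaw 0.224
M scene 87 57 ztop 0.099 rect [491.2  15.7] [11.7 40.2] axis yaw -0.364
R scene 81 52 ztop 0.0984 rect [475.9 -98.4] [39.7 11.7] axis yaw 0.771
```

```bash
cat > y.py <<'E'
from d import *
from scipy.optimize import minimize
def soft(im): # darkness of bar 0..1
    g=im.max(axis=2).astype(float); return g
def fit(im,p,c,yaw0,S=8):
    uv=pix(p,[[c[0],c[1],.087]])[0]; x0,y0=(uv-22).astype(int); n=44
    g=im[y0:y0+n,x0:x0+n].astype(float).mean(2)
    def model(a):
        x,y,w=a; d=np.array([[i,j] for i in(-.02,.02) for j in(-.006,.006)])
        Rm=np.array([[np.cos(w),-np.sin(w)],[np.sin(w),np.cos(w)]])
        q=d@Rm.T+[x,y]; X=np.vstack([np.c_[q,np.full(4,z)] for z in(.0735,.0995)])
        h=cv2.convexHull((((pix(p,X)+.5-[x0,y0])*S)*16).astype(np.int32))
        m=np.zeros((n*S,n*S),np.uint8); cv2.fillConvexPoly(m,h,255,shift=4)
        return cv2.resize(m,(n,n),interpolation=cv2.INTER_AREA)/255.
    wt=None
    def cost(a):
        m=model(a); near=cv2.dilate(m,np.ones((5,5)))>.02
        dark=np.clip((95-g)/55,0,1)
        return ((m-dark)[near]**2).sum()
    best=None
    for dw in(-.06,0,.06):
        r=minimize(cost,[c[0],c[1],yaw0+dw],method="Nelder-Mead",options=dict(initial_simplex=np.array([[c[0],c[1],yaw0+dw],[c[0]+.003,c[1],yaw0+dw],[c[0],c[1]+.003,yaw0+dw],[c[0],c[1],yaw0+dw+.1]]),xatol=1e-4,fatol=1e-3))
        if best is None or r.fun<best.fun: best=r
    return best.x.round(4),round(best.fun,2)
if __name__=="__main__":
    p=grab_frame("scene"); old=cv2.imread("pics/scene0.png")[...,::-1]
    for k,c,y1 in(("M",(.4905,.0157),-.36),("L",(.5052,.129),.222),("R",(.4755,-.098),.77)):
        print(k,"old",fit(old,p,c,y1 if k!="R" else 0),"new",fit(p["image"],p,c,y1))
E
python3 y.py
```

```text
M old (array([ 0.4907,  0.0158, -0.2291]), np.float64(18.92)) new (array([ 0.4901,  0.0158, -0.2065]), np.float64(19.45))
L old (array([0.5049, 0.1301, 0.0011]), np.float64(46.15)) new (array([ 0.5049,  0.1302, -0.0009]), np.float64(45.99))
R old (array([ 0.4762, -0.0974,  0.0811]), np.float64(19.68)) new (array([ 0.4763, -0.0969,  0.6074]), np.float64(13.6))
```

play_rows(
  targets=[
    {"linear": [0, 0, 0], "spin": 0.124, "hand": 0.05},
    {"linear": [-0.0005, 0.0005, 0.016], "spin": 0, "hand": 0.04},
    {"linear": [0, 0, 0.016], "spin": 0, "hand": 0.03},
    {"linear": [0, 0, 0.016], "spin": 0, "hand": 0.03},
    {"linear": [0, 0, 0.017], "spin": 0, "hand": 0.03},
    {"linear": [0, 0, 0], "spin": 0, "hand": 0.02},
    {"linear": [0, 0, 0], "spin": 0, "hand": 0.01},
    {"linear": [0, 0, 0], "spin": 0, "hand": 0.0},
    {"linear": [0, 0, 0], "spin": 0, "hand": 0.0},
    {"linear": [0, 0, 0], "spin": -0.04, "hand": 0.0},
    {"linear": [0, 0, 0], "spin": -0.04, "hand": 0.0},
    {"linear": [0, 0, 0], "spin": -0.04, "hand": 0.0},
  ],
)

```text
t: 15.28
position: [0.4891, 0.0171, 0.2496]
ee_rot: [0.993, -0.118, 0.0, -0.0]
ft_force: [4.3, -0.3, -8.5]
width: 0.171
gripper_force: 30.0
```

```bash
python3 -c "
from d import *
delta(T['M'])"
```

```text
t 15.275 pos [0.4891 0.0171 0.2496] psi -0.2375 tilt z [ 0.0007  0.0001 -1.    ] F [ 4.3444 -0.257  -8.5288] M [ 0.0507 -0.8345 -0.1707] w 0.1712 gf 29.998543560504913 q [-0.0346 -0.1853  1.7732  0.0002  1.5529  1.7737]
spin first 0.1555 then lin [ 0.0001  0.0001 -0.0014]
```

play_rows(
  targets=[
    {"linear": [0, 0, 0], "spin": -0.02, "hand": 0},
  ],
)

```text
t: 15.4
position: [0.4893, 0.0171, 0.2496]
ee_rot: [0.994, -0.109, 0.001, -0.0]
ft_force: [3.2, 0.2, -7.1]
width: 0.166
gripper_force: 30.0
```

play_rows(
  targets=[
    {"linear": [0, 0, 0], "spin": -0.02, "hand": 0},
  ],
)

```text
t: 15.52
position: [0.4893, 0.0171, 0.2496]
ee_rot: [0.995, -0.099, 0.001, -0.0]
ft_force: [3.9, 0.1, -6.4]
width: 0.168
gripper_force: 30.0
```

```bash
python3 -c "
from d import *
delta(T['M'])"
```

```text
t 15.525 pos [0.4893 0.0171 0.2496] psi -0.1979 tilt z [ 0.0012  0.0001 -1.    ] F [ 3.914   0.1336 -6.4151] M [ 0.1223 -0.8881 -0.3041] w 0.1684 gf 30.04985005769413 q [-0.0347 -0.1851  1.7731  0.0001  1.5524  1.734 ]
spin first 0.1951 then lin [-0.      0.0001 -0.0014]
```

play_rows(
  targets=[
    {"linear": [0, 0, 0], "spin": -0.02, "hand": 0},
  ],
)

```text
t: 15.65
position: [0.4893, 0.0171, 0.2496]
ee_rot: [0.996, -0.089, 0.001, -0.0]
ft_force: [5.0, -0.3, -7.7]
width: 0.165
gripper_force: 30.2
```

```bash
python3 -c "
from d import *
delta(T['M'])
p=grab_frame('scene'); save(p,'m2',(285,140,360,215),8)"
```

```text
t 15.65 pos [0.4893 0.0171 0.2496] psi -0.1777 tilt z [ 0.0012  0.0001 -1.    ] F [ 5.0368 -0.3194 -7.7119] M [ 0.1119 -0.9979 -0.3752] w 0.1651 gf 30.214015215751715 q [-0.0347 -0.1851  1.7731  0.0001  1.5524  1.7138]
spin first 0.2153 then lin [-0.      0.0001 -0.0014]
```

View pics/m2.png

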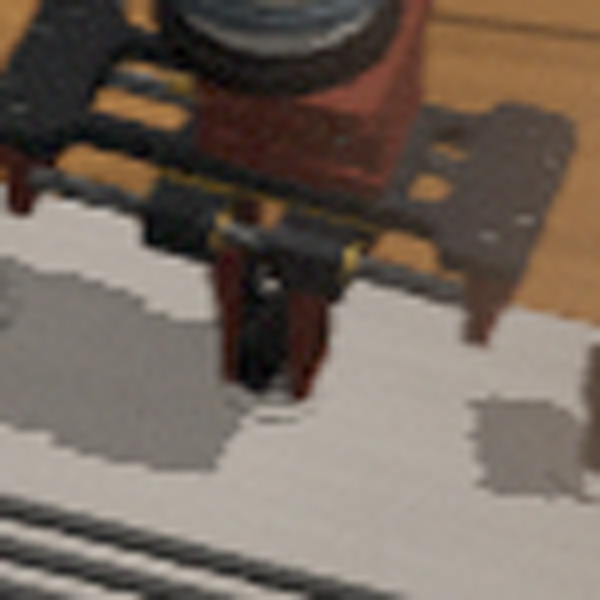

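The fingers hold the middle bar at crop (262,330) and the torque is still climbing. I'll keep going in small steps.

play_rows(
  targets=[
    {"linear": [0, 0, 0], "spin": -0.02, "hand": 0},
  ],
)

```text
t: 15.82
position: [0.489, 0.0171, 0.2496]
ee_rot: [0.997, -0.079, -0.0, -0.0]
ft_force: [4.4, 1.7, -6.6]
width: 0.175
gripper_force: 30.6
```

```bash
python3 -c "
from d import *
delta(T['M'])"
```

```text
t 15.825 pos [0.489  0.0171 0.2496] psi -0.1574 tilt z [-0.0001  0.0002 -1.    ] F [ 4.3675  1.7217 -6.6372] M [ 0.1914 -0.5294 -0.3108] w 0.175 gf 30.59621773660183 q [-0.0346 -0.1852  1.7732  0.0002  1.5537  1.6936]
spin first 0.2356 then lin [ 0.0002  0.     -0.0014]
```

play_rows(
  targets=[
    {"linear": [0, 0, 0], "spin": -0.015, "hand": 0},
  ],
)

```text
t: 15.95
position: [0.489, 0.0171, 0.2496]
ee_rot: [0.997, -0.071, 0.0, -0.0]
ft_force: [3.1, 1.0, -6.4]
width: 0.171
gripper_force: 31.0
```

```bash
python3 -c "
from d import *
delta(T['M'])"
```

```text
t 15.95 pos [0.489  0.0171 0.2496] psi -0.1424 tilt z [ 0.      0.0002 -1.    ] F [ 3.1164  0.9748 -6.3577] M [ 0.1897 -0.5658 -0.4222] w 0.1711 gf 30.99121532868594 q [-0.0346 -0.1853  1.7732  0.0002  1.5536  1.6785]
spin first 0.2506 then lin [ 0.0002  0.     -0.0014]
```

play_rows(
  targets=[
    {"linear": [0, 0, 0], "spin": 0, "hand": 0.05},
    {"linear": [0, 0, 0], "spin": 0, "hand": 0.05},
    {"linear": [0, 0, -0.021], "spin": 0, "hand": 0.05},
    {"linear": [0, 0, -0.021], "spin": 0, "hand": 0.05},
    {"linear": [0, 0, -0.022], "spin": 0, "hand": 0.05},
    {"linear": [0, 0, 0], "spin": 0, "hand": 0.05},
  ],
)

```text
t: 16.7
position: [0.4893, 0.017, 0.3162]
ee_rot: [0.997, -0.072, 0.002, 0.0]
ft_force: [-0.3, -0.3, -0.6]
width: 0.568
gripper_force: 0.0
```

```bash
python3 -c "
from d import *
delta(T['M'])
for i in range(4): knobs({'scene':grab_frame('scene')})
"; python3 y.py
```

```text
t 16.7 pos [0.4893 0.017  0.3162] psi -0.1433 tilt z [ 0.0044 -0.0003 -1.    ] F [-0.2715 -0.2705 -0.5906] M [ 0.0221  0.0437 -0.0268] w 0.568 gf 0.0 q [-0.0346 -0.2107  1.6768 -0.0002  1.6711  1.6794]
spin first 0.2497 then lin [-0.      0.0001  0.0652]
L scene 81 60 ztop 0.0985 rect [505.7 129.4] [38.9 11.7] axis yaw 0.221
M scene 84 54 ztop 0.0995 rect [490.9  15.7] [11.8 39.7] axis yaw -0.34
R scene 81 54 ztop 0.0987 rect [475.8 -98.4] [39.3 11.3] axis yaw 0.772
L scene 80 59 ztop 0.0994 rect [505.6 128.9] [40.  11.4] axis yaw 0.257
M scene 88 57 ztop 0.0986 rect [490.4  15.3] [12.  39.1] axis yaw -0.35
R scene 78 49 ztop 0.0996 rect [476.  -98.1] [37.9 10.9] axis yaw 0.766
L scene 79 59 ztop 0.0988 rect [504.8 129.1] [40.3 11.6] axis yaw 0.235
M scene 86 53 ztop 0.0991 rect [490.4  14.9] [12.3 37.4] axis yaw -0.33
R scene 80 51 ztop 0.0992 rect [476.4 -98.2] [37.7 11.7] axis yaw 0.768
L scene 82 61 ztop 0.0985 rect [505.  129.3] [41.4 11.8] axis yaw 0.239
M scene 85 55 ztop 0.0987 rect [491.   15.4] [11.6 39.3] axis yaw -0.364
R scene 80 54 ztop 0.099 rect [475.9 -98.6] [41.7 11.4] axis yaw 0.742
M old (array([ 0.4907,  0.0158, -0.2291]), np.float64(18.92)) new (array([ 0.4905,  0.0159, -0.208 ]), np.float64(19.4))
L old (array([0.5049, 0.1301, 0.0011]), np.float64(46.15)) new (array([0.505 , 0.1299, 0.0012]), np.float64(46.23))
R old (array([ 0.4762, -0.0974,  0.0811]), np.float64(19.68)) new (array([ 0.4761, -0.0971,  0.6159]), np.float64(13.09))
```

M's bar hasn't really turned beyond its play, because the 30 N pinch slips before the knob gives. I'll push the far end of the bar sideways with the closed fingers instead, which gives a 20 mm lever.

play_rows(
  targets=[
    {"linear": [0, 0, 0], "spin": -0.1827, "hand": 0},
    {"linear": [0, 0, 0], "spin": -0.1827, "hand": 0},
    {"linear": [0, 0, 0], "spin": -0.1827, "hand": 0},
    {"linear": [0, 0, 0], "spin": -0.1827, "hand": 0},
    {"linear": [0, 0, 0], "spin": -0.1827, "hand": 0},
    {"linear": [0, 0, 0], "spin": -0.1827, "hand": 0},
    {"linear": [0, 0, 0], "spin": -0.1827, "hand": 0},
    {"linear": [0, 0, 0], "spin": -0.1827, "hand": 0},
    {"linear": [0, 0, 0], "spin": -0.1827, "hand": 0},
    {"linear": [-0.0297, 0.0172, 0], "spin": 0, "hand": 0},
    {"linear": [0, 0, 0], "spin": 0, "hand": 0},
    {"linear": [0, 0, 0], "spin": 0, "hand": 0},
  ],
)

```text
t: 18.45
position: [0.5039, -0.0135, 0.3129]
ee_rot: [0.732, 0.682, -0.0, -0.001]
ft_force: [-0.5, 0.2, -0.1]
width: 0.007
gripper_force: 0.0
```

```bash
python3 -c "
from d import *
delta((.5044,-.0138,.251,1.501))"
```

```text
t 18.45 pos [ 0.5039 -0.0135  0.3129] psi 1.5005 tilt z [-0.0015  0.0006 -1.    ] F [-0.4913  0.1863 -0.0507] M [ 0.0142 -0.1078 -0.006 ] w 0.0068 gf 0.0 q [-0.0945 -0.1671  1.6444  0.0005  1.6658 -0.0242]
spin first -0.0005 then lin [-0.0002  0.0005  0.0619]
```

play_rows(
  targets=[
    {"linear": [0, 0, 0.0155], "spin": 0, "hand": 0},
    {"linear": [0, 0, 0.0155], "spin": 0, "hand": 0},
    {"linear": [0, 0, 0.0155], "spin": 0, "hand": 0},
    {"linear": [0, 0, 0.0155], "spin": 0, "hand": 0},
    {"linear": [0.002, 0, 0], "spin": 0, "hand": 0},
    {"linear": [0.002, 0, 0], "spin": 0, "hand": 0},
    {"linear": [0, 0, 0], "spin": 0, "hand": 0},
  ],
)

```text
t: 19.32
position: [0.5046, -0.0096, 0.2525]
ee_rot: [0.731, 0.682, 0.001, 0.001]
ft_force: [-0.2, -0.4, -0.4]
width: 0.006
gripper_force: 0.0
```

play_rows(
  targets=[
    {"linear": [0.001, 0, 0], "spin": 0, "hand": 0},
    {"linear": [0, 0, 0], "spin": 0, "hand": 0},
  ],
)

```text
t: 19.58
position: [0.5045, -0.0087, 0.252]
ee_rot: [0.731, 0.682, 0.0, 0.0]
ft_force: [-0.0, -0.4, -0.0]
width: 0.007
gripper_force: 0.0
```

play_rows(
  targets=[
    {"linear": [0.001, 0, 0], "spin": 0, "hand": 0},
    {"linear": [0, 0, 0], "spin": 0, "hand": 0},
  ],
)

```text
t: 19.82
position: [0.5045, -0.0077, 0.2517]
ee_rot: [0.731, 0.682, 0.0, 0.0]
ft_force: [0.8, -0.6, 0.0]
width: 0.002
gripper_force: 0.0
```

play_rows(
  targets=[
    {"linear": [0.001, 0, 0], "spin": 0, "hand": 0},
    {"linear": [0, 0, 0], "spin": 0, "hand": 0},
  ],
)

```text
t: 20.08
position: [0.5046, -0.0067, 0.2516]
ee_rot: [0.731, 0.682, 0.0, -0.0]
ft_force: [-0.4, 1.0, -0.0]
width: 0.003
gripper_force: 0.0
```

play_rows(
  targets=[
    {"linear": [0.001, 0, 0], "spin": 0, "hand": 0},
    {"linear": [0, 0, 0], "spin": 0, "hand": 0},
  ],
)

```text
t: 20.32
position: [0.5046, -0.0059, 0.2516]
ee_rot: [0.731, 0.682, -0.0, 0.0]
ft_force: [-0.3, -1.7, -0.1]
width: 0.004
gripper_force: 0.9
```

play_rows(
  targets=[
    {"linear": [0.0005, 0, 0], "spin": 0, "hand": 0},
    {"linear": [0, 0, 0], "spin": 0, "hand": 0},
  ],
)

```text
t: 20.58
position: [0.5047, -0.0057, 0.2517]
ee_rot: [0.731, 0.682, -0.0, 0.0]
ft_force: [-0.4, -5.2, 0.4]
width: 0.004
gripper_force: 2.1
```

play_rows(
  targets=[
    {"linear": [0.0005, 0, 0], "spin": 0, "hand": 0},
    {"linear": [0, 0, 0], "spin": 0, "hand": 0},
  ],
)

```text
t: 20.82
position: [0.5047, -0.0054, 0.2517]
ee_rot: [0.732, 0.682, -0.001, 0.001]
ft_force: [-1.1, -5.2, -0.0]
width: 0.009
gripper_force: 3.0
```

play_rows(
  targets=[
    {"linear": [0.0005, 0, 0], "spin": 0, "hand": 0},
    {"linear": [0, 0, 0], "spin": 0, "hand": 0},
  ],
)

```text
t: 21.08
position: [0.5047, -0.0052, 0.2517]
ee_rot: [0.732, 0.682, -0.001, 0.001]
ft_force: [0.6, -7.2, -0.0]
width: 0.007
gripper_force: 3.6
```

play_rows(
  targets=[
    {"linear": [0.001, 0, 0], "spin": 0, "hand": 0},
    {"linear": [0.001, 0, 0], "spin": 0, "hand": 0},
    {"linear": [0, 0, 0], "spin": 0, "hand": 0},
  ],
)

```text
t: 21.45
position: [0.5049, -0.0043, 0.2517]
ee_rot: [0.732, 0.681, -0.002, 0.002]
ft_force: [-0.1, -13.4, -0.1]
width: 0.007
gripper_force: 6.4
```

play_rows(
  targets=[
    {"linear": [0.001, 0, 0], "spin": 0, "hand": 0},
    {"linear": [0, 0, 0], "spin": 0, "hand": 0},
  ],
)

```text
t: 21.7
position: [0.5049, -0.0038, 0.2518]
ee_rot: [0.732, 0.681, -0.003, 0.003]
ft_force: [-0.2, -16.4, -0.1]
width: 0.005
gripper_force: 7.8
```

play_rows(
  targets=[
    {"linear": [0.0005, 0, 0], "spin": 0, "hand": 0},
    {"linear": [0, 0, 0], "spin": 0, "hand": 0},
  ],
)

```text
t: 21.95
position: [0.505, -0.0036, 0.2518]
ee_rot: [0.732, 0.681, -0.003, 0.003]
ft_force: [-0.6, -17.6, 1.1]
width: 0.003
gripper_force: 8.5
```

play_rows(
  targets=[
    {"linear": [0.001, 0, 0], "spin": 0, "hand": 0},
    {"linear": [0.0005, 0, 0], "spin": 0, "hand": 0},
    {"linear": [0, 0, 0], "spin": 0, "hand": 0},
  ],
)

```text
t: 22.32
position: [0.5051, -0.003, 0.2518]
ee_rot: [0.733, 0.681, -0.004, 0.004]
ft_force: [-1.4, -21.6, 0.0]
width: 0.002
gripper_force: 10.6
```

play_rows(
  targets=[
    {"linear": [0.001, 0, 0], "spin": 0, "hand": 0},
    {"linear": [0, 0, 0], "spin": 0, "hand": 0},
  ],
)

```text
t: 22.58
position: [0.5051, -0.0025, 0.2519]
ee_rot: [0.733, 0.68, -0.004, 0.004]
ft_force: [-0.7, -25.1, 0.7]
width: 0.004
gripper_force: 12.1
```

play_rows(
  targets=[
    {"linear": [0.0005, 0, 0], "spin": 0, "hand": 0},
    {"linear": [0, 0, 0], "spin": 0, "hand": 0},
  ],
)

```text
t: 22.82
position: [0.5052, -0.0024, 0.2519]
ee_rot: [0.733, 0.68, -0.004, 0.005]
ft_force: [-1.1, -27.2, 0.2]
width: 0.009
gripper_force: 12.8
```

play_rows(
  targets=[
    {"linear": [0.0005, 0, 0], "spin": 0, "hand": 0},
    {"linear": [0, 0, 0], "spin": 0, "hand": 0},
  ],
)

```text
t: 23.08
position: [0.5052, -0.0021, 0.2519]
ee_rot: [0.733, 0.68, -0.005, 0.005]
ft_force: [-1.4, -28.2, 1.6]
width: 0.007
gripper_force: 13.5
```

play_rows(
  targets=[
    {"linear": [0.0008, 0, 0], "spin": 0, "hand": 0},
    {"linear": [0, 0, 0], "spin": 0, "hand": 0},
  ],
)

```text
t: 23.32
position: [0.5052, -0.0018, 0.2519]
ee_rot: [0.733, 0.68, -0.005, 0.005]
ft_force: [-1.9, -31.3, 1.6]
width: 0.006
gripper_force: 14.6
```

play_rows(
  targets=[
    {"linear": [0.0008, 0, 0], "spin": 0, "hand": 0},
    {"linear": [0, 0, 0], "spin": 0, "hand": 0},
  ],
)

```text
t: 23.58
position: [0.5053, -0.0015, 0.2519]
ee_rot: [0.733, 0.68, -0.006, 0.006]
ft_force: [-2.1, -33.3, 1.0]
width: 0.006
gripper_force: 15.8
```

play_rows(
  targets=[
    {"linear": [0.0008, 0, 0], "spin": 0, "hand": 0},
    {"linear": [0, 0, 0], "spin": 0, "hand": 0},
  ],
)

```text
t: 23.82
position: [0.5053, -0.0011, 0.2519]
ee_rot: [0.733, 0.68, -0.006, 0.006]
ft_force: [-1.1, -35.9, 1.3]
width: 0.005
gripper_force: 17.0
```

```bash
python3 -c "
from d import *
delta((.5044,-.0138,.251,1.501))
p=grab_frame('scene'); save(p,'m3',(285,140,360,215),8)"; python3 y.py
```

```text
t 23.825 pos [ 0.5053 -0.0011  0.2519] psi 1.4949 tilt z [-0.0004 -0.0176 -0.9998] F [ -1.0601 -35.9008   1.2988] M [-5.7642  0.1832  0.078 ] w 0.0052 gf 16.97114473907277 q [-0.0637 -0.1412  1.7298 -0.0176  1.5523  0.0125]
spin first -0.0061 then lin [-0.0127 -0.      0.0009]
M old (array([ 0.4907,  0.0158, -0.2291]), np.float64(18.92)) new (array([ 0.4862,  0.0173, -0.0822]), np.float64(42.83))
L old (array([0.5049, 0.1301, 0.0011]), np.float64(46.15)) new (array([0.5021, 0.1295, 0.0094]), np.float64(44.23))
R old (array([ 0.4762, -0.0974,  0.0811]), np.float64(19.68)) new (array([ 0.4751, -0.098 ,  0.6213]), np.float64(10.69))
```

View pics/m3.png

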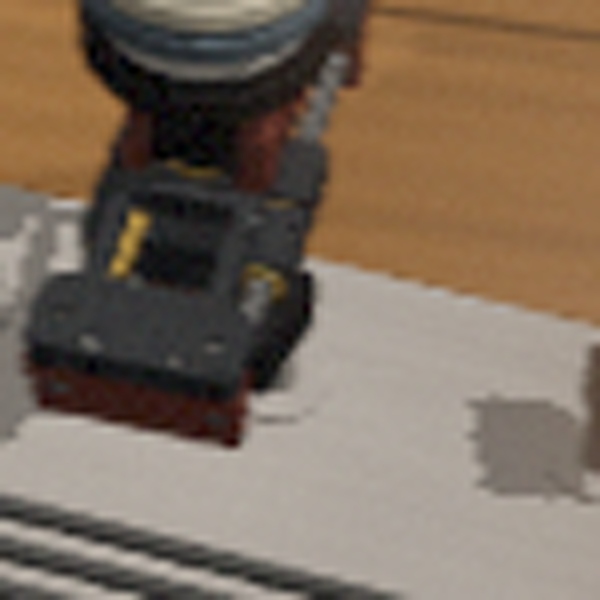

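The contact sits about 14 mm off the axis, so the torque is roughly 0.5 N·m. Dragging sideways (+x) adds torque through friction without pushing any harder.

play_rows(
  targets=[
    {"linear": [0, 0.0015, 0], "spin": 0, "hand": 0},
    {"linear": [0, 0, 0], "spin": 0, "hand": 0},
  ],
)

```text
t: 24.18
position: [0.5061, -0.0011, 0.2518]
ee_rot: [0.733, 0.68, -0.007, 0.005]
ft_force: [-7.5, -35.6, 3.8]
width: 0.003
gripper_force: 17.6
```

play_rows(
  targets=[
    {"linear": [0, 0.0015, 0], "spin": 0, "hand": 0},
    {"linear": [0, 0, 0], "spin": 0, "hand": 0},
  ],
)

```text
t: 24.42
position: [0.507, -0.0009, 0.2517]
ee_rot: [0.733, 0.68, -0.008, 0.004]
ft_force: [-12.2, -32.9, 5.8]
width: 0.006
gripper_force: 17.6
```

play_rows(
  targets=[
    {"linear": [0, 0.001, 0], "spin": 0, "hand": 0},
    {"linear": [0, 0, 0], "spin": 0, "hand": 0},
  ],
)

```text
t: 24.68
position: [0.5077, -0.0007, 0.2517]
ee_rot: [0.733, 0.68, -0.008, 0.003]
ft_force: [-14.3, -31.4, 6.7]
width: 0.008
gripper_force: 17.0
```

```bash
python3 -c "
from d import *
delta((.5044,-.0138,.251,1.501))"
```

```text
t 24.675 pos [ 0.5077 -0.0007  0.2517] psi 1.4958 tilt z [-0.008  -0.0152 -0.9999] F [-14.3167 -31.4219   6.6982] M [-5.0654  2.3572  0.3   ] w 0.0077 gf 17.01354025513865 q [-0.0631 -0.1309  1.7209 -0.0157  1.5586  0.0122]
spin first -0.0052 then lin [-0.0133 -0.0024  0.0007]
```

play_rows(
  targets=[
    {"linear": [0.0008, 0.0004, 0], "spin": 0, "hand": 0},
    {"linear": [0, 0, 0], "spin": 0, "hand": 0},
  ],
)

```text
t: 24.92
position: [0.5081, 0.0001, 0.2517]
ee_rot: [0.733, 0.68, -0.008, 0.003]
ft_force: [-14.4, -30.6, 5.6]
width: 0.003
gripper_force: 16.9
```

play_rows(
  targets=[
    {"linear": [0.0005, 0, 0], "spin": 0, "hand": 0},
    {"linear": [0, 0, 0], "spin": 0, "hand": 0},
  ],
)

```text
t: 25.18
position: [0.5082, 0.0005, 0.2517]
ee_rot: [0.733, 0.68, -0.008, 0.003]
ft_force: [-14.7, -32.5, 7.8]
width: 0.002
gripper_force: 17.0
```

play_rows(
  targets=[
    {"linear": [-0.005, 0, 0], "spin": 0, "hand": 0},
    {"linear": [-0.01, -0.004, 0], "spin": 0, "hand": 0},
    {"linear": [-0.01, 0, 0], "spin": 0, "hand": 0},
    {"linear": [0, 0, -0.02], "spin": 0, "hand": 0},
    {"linear": [0, 0, -0.022], "spin": 0, "hand": 0},
    {"linear": [0, 0, -0.022], "spin": 0, "hand": 0},
    {"linear": [0, 0, 0], "spin": 0, "hand": 0},
  ],
)

```text
t: 26.05
position: [0.5047, -0.0181, 0.3191]
ee_rot: [0.731, 0.682, 0.002, 0.002]
ft_force: [-0.5, -0.1, -0.1]
width: 0.005
gripper_force: 0.0
```

```bash
python3 -c "
from d import *
delta((.5044,-.0138,.251,1.501))
for i in range(3): knobs({'scene':grab_frame('scene')})
"; python3 y.py
```

```text
t 26.05 pos [ 0.5047 -0.0181  0.3191] psi 1.5017 tilt z [ 0.0058 -0.     -1.    ] F [-0.5246 -0.0778 -0.0528] M [-0.0399 -0.0763  0.0046] w 0.005 gf 0.0 q [-0.1034 -0.1689  1.6351  0.0006  1.6697 -0.0343]
spin first 0.0007 then lin [ 0.0043 -0.0006  0.0681]
L scene 79 59 ztop 0.0988 rect [505.3 129.3] [39.8 11.5] axis yaw 0.225
M scene 81 57 ztop 0.099 rect [490.2  15.4] [12.1 38.2] axis yaw -0.243
R scene 71 45 ztop 0.0992 rect [475.5 -99.1] [40.5 10.9] axis yaw 0.692
L scene 81 59 ztop 0.099 rect [505.2 128.9] [41.8 11.4] axis yaw 0.24
M scene 80 55 ztop 0.0989 rect [490.3  15.9] [12.  38.8] axis yaw -0.237
R scene 67 45 ztop 0.0983 rect [476.7 -98.1] [38.6 10.7] axis yaw 0.716
L scene 80 59 ztop 0.0989 rect [506.2 129.6] [39.7 11.7] axis yaw 0.235
M scene 82 53 ztop 0.0996 rect [489.8  15.9] [11.  39.9] axis yaw -0.247
R scene 71 42 ztop 0.0991 rect [476.4 -98.2] [39.6 10.8] axis yaw 0.69
M old (array([ 0.4907,  0.0158, -0.2291]), np.float64(18.92)) new (array([ 0.49  ,  0.0159, -0.1006]), np.float64(19.57))
L old (array([0.5049, 0.1301, 0.0011]), np.float64(46.15)) new (array([ 0.5048,  0.1301, -0.0011]), np.float64(48.36))
R old (array([ 0.4762, -0.0974,  0.0811]), np.float64(19.68)) new (array([ 0.4771, -0.0972,  0.5836]), np.float64(45.17))
```

The middle knob has now turned about 0.14 rad. Next I'll push the left knob the same way, with less skew.

play_rows(
  targets=[
    {"linear": [0, 0, 0], "spin": -0.148, "hand": 0},
    {"linear": [0, 0, 0], "spin": -0.148, "hand": 0},
    {"linear": [0, 0, 0], "spin": -0.148, "hand": 0},
    {"linear": [0.0372, 0.0242, 0], "spin": 0, "hand": 0},
    {"linear": [0.0372, 0.0242, 0], "spin": 0, "hand": 0},
    {"linear": [0.0372, 0.0242, 0], "spin": 0, "hand": 0},
    {"linear": [0, 0, 0], "spin": 0, "hand": 0},
  ],
)

```text
t: 27.12
position: [0.5308, 0.1142, 0.3142]
ee_rot: [0.562, 0.827, -0.001, -0.001]
ft_force: [-0.3, -0.4, -0.5]
width: 0.005
gripper_force: 0.0
```

```bash
python3 -c "
from d import *
delta((.5314,.1125,.251,1.946))"
```

```text
t 27.125 pos [0.5308 0.1142 0.3142] psi 1.9489 tilt z [-0.0025  0.0003 -1.    ] F [-0.3144 -0.3792 -0.5322] M [-0.0225 -0.0194 -0.0159] w 0.0047 gf 0.0 q [ 0.1491 -0.0605  1.5437  0.0007  1.6609 -0.2289]
spin first 0.0029 then lin [-0.0018 -0.0001  0.0632]
```

play_rows(
  targets=[
    {"linear": [-0.002, 0, 0.015], "spin": 0, "hand": 0},
    {"linear": [0, 0, 0.016], "spin": 0, "hand": 0},
    {"linear": [0, 0, 0.016], "spin": 0, "hand": 0},
    {"linear": [0, 0, 0.016], "spin": 0, "hand": 0},
    {"linear": [0.003, 0, 0], "spin": 0, "hand": 0},
    {"linear": [0.003, 0, 0], "spin": 0, "hand": 0},
    {"linear": [0, 0, 0], "spin": 0, "hand": 0},
  ],
)

```text
t: 28.0
position: [0.5296, 0.1159, 0.2536]
ee_rot: [0.563, 0.826, 0.001, 0.001]
ft_force: [0.5, 0.4, 0.7]
width: 0.004
gripper_force: 0.0
```

play_rows(
  targets=[
    {"linear": [0.0015, 0, 0], "spin": 0, "hand": 0},
    {"linear": [0, 0, 0], "spin": 0, "hand": 0},
  ],
)

```text
t: 28.25
position: [0.5289, 0.1171, 0.253]
ee_rot: [0.563, 0.826, 0.0, 0.0]
ft_force: [0.2, -0.3, -0.2]
width: 0.008
gripper_force: 0.0
```

play_rows(
  targets=[
    {"linear": [0.0015, 0, 0], "spin": 0, "hand": 0},
    {"linear": [0, 0, 0], "spin": 0, "hand": 0},
  ],
)

```text
t: 28.5
position: [0.5283, 0.1185, 0.2526]
ee_rot: [0.563, 0.826, 0.0, -0.0]
ft_force: [0.5, 0.5, -0.7]
width: 0.005
gripper_force: 0.0
```

play_rows(
  targets=[
    {"linear": [0.001, 0, 0], "spin": 0, "hand": 0},
    {"linear": [0.001, 0, 0], "spin": 0, "hand": 0},
    {"linear": [0, 0, 0], "spin": 0, "hand": 0},
  ],
)

```text
t: 28.88
position: [0.5278, 0.1199, 0.2527]
ee_rot: [0.563, 0.826, -0.0, 0.001]
ft_force: [1.8, -3.1, -0.4]
width: 0.007
gripper_force: 1.5
```

play_rows(
  targets=[
    {"linear": [0.0015, 0, 0], "spin": 0, "hand": 0},
    {"linear": [0.0015, 0, 0], "spin": 0, "hand": 0},
    {"linear": [0.001, 0, 0], "spin": 0, "hand": 0},
    {"linear": [0, 0, 0], "spin": 0, "hand": 0},
  ],
)

```text
t: 29.38
position: [0.5272, 0.1216, 0.2528]
ee_rot: [0.564, 0.826, -0.002, 0.003]
ft_force: [6.4, -13.2, -1.9]
width: 0.004
gripper_force: 7.1
```

play_rows(
  targets=[
    {"linear": [0.0015, 0, 0], "spin": 0, "hand": 0},
    {"linear": [0, 0, 0], "spin": 0, "hand": 0},
  ],
)

```text
t: 29.62
position: [0.527, 0.1222, 0.2528]
ee_rot: [0.565, 0.825, -0.002, 0.004]
ft_force: [8.1, -17.3, -1.2]
width: 0.008
gripper_force: 9.2
```

play_rows(
  targets=[
    {"linear": [0.0015, 0, 0], "spin": 0, "hand": 0},
    {"linear": [0, 0, 0], "spin": 0, "hand": 0},
  ],
)

```text
t: 29.88
position: [0.5267, 0.1227, 0.2529]
ee_rot: [0.565, 0.825, -0.003, 0.005]
ft_force: [9.9, -20.8, -3.1]
width: 0.006
gripper_force: 11.3
```

```bash
python3 -c "
from d import *
delta((.5314,.1125,.251,1.946))"
```

```text
t 29.875 pos [0.5267 0.1227 0.2529] psi 1.9409 tilt z [ 0.0055 -0.0104 -0.9999] F [  9.8596 -20.8242  -3.066 ] M [-3.415  -1.8283  0.0486] w 0.0061 gf 11.302969059033785 q [ 0.1695 -0.0455  1.6384 -0.0112  1.545  -0.2003]
spin first -0.0051 then lin [-0.0112  0.0006  0.0019]
```

play_rows(
  targets=[
    {"linear": [0.0015, 0, 0], "spin": 0, "hand": 0},
    {"linear": [0, 0, 0], "spin": 0, "hand": 0},
  ],
)

```text
t: 30.12
position: [0.5265, 0.1233, 0.2529]
ee_rot: [0.565, 0.825, -0.003, 0.006]
ft_force: [12.2, -24.6, -3.3]
width: 0.007
gripper_force: 13.4
```

play_rows(
  targets=[
    {"linear": [0.001, 0, 0], "spin": 0, "hand": 0},
    {"linear": [0, 0, 0], "spin": 0, "hand": 0},
  ],
)

```text
t: 30.38
position: [0.5264, 0.1237, 0.2529]
ee_rot: [0.566, 0.825, -0.004, 0.007]
ft_force: [12.8, -27.2, -3.2]
width: 0.002
gripper_force: 14.9
```

play_rows(
  targets=[
    {"linear": [0.001, 0, 0], "spin": 0, "hand": 0},
    {"linear": [0, 0, 0], "spin": 0, "hand": 0},
  ],
)

```text
t: 30.62
position: [0.5262, 0.124, 0.253]
ee_rot: [0.566, 0.825, -0.004, 0.008]
ft_force: [14.4, -29.8, -4.2]
width: 0.006
gripper_force: 16.3
```

play_rows(
  targets=[
    {"linear": [0.0008, 0, 0], "spin": 0, "hand": 0},
    {"linear": [0, 0, 0], "spin": 0, "hand": 0},
  ],
)

```text
t: 30.88
position: [0.5261, 0.1244, 0.253]
ee_rot: [0.566, 0.824, -0.004, 0.008]
ft_force: [15.7, -32.0, -4.5]
width: 0.009
gripper_force: 17.4
```

play_rows(
  targets=[
    {"linear": [0.0003, 0.002, 0], "spin": 0, "hand": 0},
    {"linear": [0, 0, 0], "spin": 0, "hand": 0},
  ],
)

```text
t: 31.12
position: [0.527, 0.1248, 0.2529]
ee_rot: [0.566, 0.824, -0.006, 0.007]
ft_force: [7.9, -35.0, 0.1]
width: 0.004
gripper_force: 18.0
```

play_rows(
  targets=[
    {"linear": [0.0003, 0.0015, 0], "spin": 0, "hand": 0},
    {"linear": [0, 0, 0], "spin": 0, "hand": 0},
  ],
)

```text
t: 31.38
position: [0.5277, 0.1253, 0.2528]
ee_rot: [0.566, 0.824, -0.008, 0.006]
ft_force: [3.7, -37.2, 3.0]
width: 0.009
gripper_force: 18.2
```

```bash
python3 -c "
from d import *
delta((.5314,.1125,.251,1.946))"
```

```text
t 31.375 pos [0.5277 0.1253 0.2528] psi 1.9381 tilt z [ 0.0013 -0.0193 -0.9998] F [  3.7496 -37.1701   2.9758] M [-6.07   -0.576   0.1991] w 0.0089 gf 18.184395280932222 q [ 0.1764 -0.0386  1.6318 -0.0192  1.5505 -0.1905]
spin first -0.0079 then lin [-0.0133 -0.0012  0.0018]
```

play_rows(
  targets=[
    {"linear": [0.0005, 0.001, 0], "spin": 0, "hand": 0},
    {"linear": [0, 0, 0], "spin": 0, "hand": 0},
  ],
)

```text
t: 31.62
position: [0.528, 0.126, 0.2527]
ee_rot: [0.566, 0.824, -0.008, 0.005]
ft_force: [1.0, -37.9, 2.8]
width: 0.01
gripper_force: 18.0
```

play_rows(
  targets=[
    {"linear": [0.0005, 0.0005, 0], "spin": 0, "hand": 0},
    {"linear": [0, 0, 0], "spin": 0, "hand": 0},
  ],
)

```text
t: 31.88
position: [0.5282, 0.1264, 0.2527]
ee_rot: [0.566, 0.824, -0.009, 0.005]
ft_force: [-0.7, -40.0, 5.2]
width: 0.007
gripper_force: 18.5
```

play_rows(
  targets=[
    {"linear": [0.0006, 0, 0], "spin": 0, "hand": 0},
    {"linear": [0, 0, 0], "spin": 0, "hand": 0},
  ],
)

```text
t: 32.12
position: [0.5281, 0.1266, 0.2527]
ee_rot: [0.566, 0.824, -0.009, 0.006]
ft_force: [0.7, -40.1, 4.3]
width: 0.008
gripper_force: 19.2
```

play_rows(
  targets=[
    {"linear": [0.0006, 0, 0], "spin": 0, "hand": 0},
    {"linear": [0, 0, 0], "spin": 0, "hand": 0},
  ],
)

```text
t: 32.38
position: [0.528, 0.127, 0.2527]
ee_rot: [0.566, 0.824, -0.009, 0.006]
ft_force: [0.9, -41.7, 4.4]
width: 0.009
gripper_force: 19.9
```

```bash
python3 -c "
from d import *
delta((.5314,.1125,.251,1.946))"
```

```text
t 32.375 pos [0.528  0.127  0.2527] psi 1.9377 tilt z [-0.0001 -0.022  -0.9998] F [  0.9092 -41.6888   4.3583] M [-6.8477 -0.2285  0.3387] w 0.0091 gf 19.872053414583206 q [ 0.18   -0.0357  1.6292 -0.0216  1.5522 -0.1863]
spin first -0.0083 then lin [-0.0147 -0.0021  0.0017]
```

play_rows(
  targets=[
    {"linear": [0.0005, 0.001, 0], "spin": 0, "hand": 0},
    {"linear": [0, 0, 0], "spin": 0, "hand": 0},
  ],
)

```text
t: 32.62
position: [0.5284, 0.1275, 0.2527]
ee_rot: [0.566, 0.824, -0.01, 0.006]
ft_force: [-2.7, -43.7, 6.4]
width: 0.007
gripper_force: 20.1
```

play_rows(
  targets=[
    {"linear": [0.0006, 0.0005, 0], "spin": 0, "hand": 0},
    {"linear": [0, 0, 0], "spin": 0, "hand": 0},
  ],
)

```text
t: 32.88
position: [0.5285, 0.128, 0.2527]
ee_rot: [0.566, 0.824, -0.01, 0.006]
ft_force: [-3.0, -45.3, 5.7]
width: 0.009
gripper_force: 20.6
```

```bash
python3 -c "
from d import *
delta((.5314,.1125,.251,1.946))"
```

```text
t 32.875 pos [0.5285 0.128  0.2527] psi 1.9374 tilt z [-0.0025 -0.0237 -0.9997] F [ -3.0015 -45.3416   5.7109] M [-7.3233  0.4605  0.6025] w 0.0095 gf 20.632319748401642 q [ 0.1821 -0.0324  1.626  -0.0229  1.5547 -0.184 ]
spin first -0.0086 then lin [-0.0155 -0.003   0.0017]
```

The contact has jumped to the inner edge of the fingers. That means the bar now lies along the finger face, about 0.14 rad round. I'll back off and measure.

play_rows(
  targets=[
    {"linear": [-0.005, 0, 0], "spin": 0, "hand": 0},
    {"linear": [-0.01, -0.004, 0], "spin": 0, "hand": 0},
    {"linear": [-0.012, 0, 0], "spin": 0, "hand": 0},
    {"linear": [0, 0, -0.02], "spin": 0, "hand": 0},
    {"linear": [0, 0, -0.022], "spin": 0, "hand": 0},
    {"linear": [0, 0, -0.022], "spin": 0, "hand": 0},
    {"linear": [0, 0, 0], "spin": 0, "hand": 0},
  ],
)

```text
t: 33.75
position: [0.5346, 0.1109, 0.3203]
ee_rot: [0.563, 0.827, 0.002, 0.002]
ft_force: [-0.5, -0.2, -0.1]
width: 0.006
gripper_force: 0.0
```

```bash
python3 -c "
from d import *
delta((.5314,.1125,.251,1.946))
for i in range(3): knobs({'scene':grab_frame('scene')})
ring({c:grab_frame(c) for c in('top','scene')},(.5096,-.348))
"; python3 y.py
```

```text
t 33.75 pos [0.5346 0.1109 0.3203] psi 1.946 tilt z [ 0.0056  0.0014 -1.    ] F [-0.544  -0.1946 -0.1439] M [-0.0721 -0.072  -0.0582] w 0.0062 gf 0.0 q [ 0.1421 -0.0572  1.5297  0.0006  1.6634 -0.233 ]
spin first -0.0 then lin [ 0.0026 -0.0024  0.0693]
L scene 28 14 ztop 0.0976 rect [521.3 134.8] [ 5.5 10.4] axis yaw -1.489
M scene 82 56 ztop 0.0985 rect [490.4  15. ] [12.  39.2] axis yaw -0.238
R scene 78 52 ztop 0.0998 rect [476.6 -98. ] [39.4 12.1] axis yaw 0.754
L scene 25 11 ztop 0.0968 rect [521.9 134.7] [ 4.4 10.3] axis yaw -1.302
M scene 82 56 ztop 0.0991 rect [491.   15.3] [11.4 37.6] axis yaw -0.254
R scene 79 52 ztop 0.0989 rect [476.2 -98.2] [37.3 12.3] axis yaw 0.732
L scene 23 9 ztop 0.0963 rect [522.8 134.9] [ 2.7 10.9] axis yaw -1.406
M scene 82 53 ztop 0.0991 rect [491.3  15.2] [10.7 38.4] axis yaw -0.251
R scene 79 53 ztop 0.0988 rect [476.6 -97.6] [36.8 12.2] axis yaw 0.761
ring top 211 [ 508.3 -346.    33.9] z [0.0181 0.0203 0.0248]
ring scene 166 [ 510.  -349.8   35.1] z [0.0136 0.0159 0.0186]
M old (array([ 0.4907,  0.0158, -0.2291]), np.float64(18.92)) new (array([ 0.4893,  0.0158, -0.1211]), np.float64(19.42))
L old (array([0.5049, 0.1301, 0.0011]), np.float64(46.15)) new (array([ 0.5007,  0.1348, -0.0203]), np.float64(42.11))
R old (array([ 0.4762, -0.0974,  0.0811]), np.float64(19.68)) new (array([ 0.4762, -0.097 ,  0.6431]), np.float64(13.58))
```

play_rows(
  targets=[
    {"linear": [0, 0, 0], "spin": 0.125, "hand": 0.03},
    {"linear": [0, 0, 0], "spin": 0.125, "hand": 0.06},
    {"linear": [0, 0, 0], "spin": 0.125, "hand": 0.0878},
    {"linear": [-0.051, -0.0028, 0], "spin": 0, "hand": 0.0878},
    {"linear": [-0.051, -0.0028, 0], "spin": 0, "hand": 0.0878},
    {"linear": [-0.051, -0.0028, 0], "spin": 0, "hand": 0.0878},
    {"linear": [-0.051, -0.0028, 0], "spin": 0, "hand": 0.0878},
    {"linear": [-0.051, -0.0028, 0], "spin": 0, "hand": 0.0878},
    {"linear": [-0.051, -0.0028, 0], "spin": 0, "hand": 0.0878},
    {"linear": [-0.051, -0.0028, 0], "spin": 0, "hand": 0.0878},
    {"linear": [-0.051, -0.0028, 0], "spin": 0, "hand": 0.0878},
    {"linear": [-0.051, -0.0028, 0], "spin": 0, "hand": 0.0878},
    {"linear": [0, 0, 0], "spin": 0, "hand": 0.0878},
  ],
)

```text
t: 35.67
position: [0.5077, -0.3518, 0.3149]
ee_rot: [0.709, 0.705, -0.0, -0.001]
ft_force: [0.4, 1.2, 0.4]
width: 1.001
gripper_force: 0.0
```

```bash
python3 -c "
from d import *
delta((.5092,-.348,.186,1.571))
for i in range(2): knobs({c:grab_frame(c) for c in('top','scene')})
"; python3 y.py
```

```text
t 35.675 pos [ 0.5077 -0.3518  0.3149] psi 1.5656 tilt z [-0.0022  0.0008 -1.    ] F [0.3997 1.2387 0.4049] M [-0.0616 -0.0884  0.0582] w 1.0005 gf 0.0 q [-0.6608  0.14    1.3365 -0.0007  1.6673 -0.6557]
spin first -0.0054 then lin [0.0038 0.0015 0.1289]
L top 73 53 ztop 0.1038 rect [503.  132.5] [38.3 11.6] axis yaw 0.357
L scene 90 62 ztop 0.0988 rect [506.2 129.3] [38.9 11.7] axis yaw 0.367
M top 73 54 ztop 0.1034 rect [488.5  18.5] [11.1 39.4] axis yaw -0.226
M scene 83 54 ztop 0.0994 rect [490.3  15.9] [12.2 38.4] axis yaw -0.254
R top 84 57 ztop 0.1034 rect [473.1 -94.2] [39.  11.1] axis yaw 0.766
R scene 81 54 ztop 0.0991 rect [476.6 -97.1] [40.3 12.1] axis yaw 0.753
L top 72 63 ztop 0.1021 rect [502.9 132.5] [39.1 11.7] axis yaw 0.356
L scene 87 62 ztop 0.0986 rect [505.4 129.3] [38.6 11.7] axis yaw 0.363
M top 74 57 ztop 0.1037 rect [488.8  18.7] [11.1 39.3] axis yaw -0.241
M scene 81 53 ztop 0.0996 rect [491.5  15.3] [11.4 38.5] axis yaw -0.235
R top 85 52 ztop 0.1047 rect [474.8 -93.5] [36.  11.9] axis yaw 0.722
R scene 82 53 ztop 0.0995 rect [476.1 -97. ] [39.4 12.4] axis yaw 0.724
M old (array([ 0.4907,  0.0158, -0.2291]), np.float64(18.92)) new (array([ 0.4897,  0.0156, -0.1354]), np.float64(19.25))
L old (array([0.5049, 0.1301, 0.0011]), np.float64(46.15)) new (array([ 0.5051,  0.1299, -0.    ]), np.float64(52.55))
R old (array([ 0.4762, -0.0974,  0.0811]), np.float64(19.68)) new (array([ 0.4764, -0.0971,  0.5836]), np.float64(15.03))
```

play_rows(
  targets=[
    {"linear": [0.0038, 0.0015, 0.02], "spin": 0, "hand": 0.0878},
    {"linear": [0, 0, 0.03], "spin": 0, "hand": 0.0878},
    {"linear": [0, 0, 0.03], "spin": 0, "hand": 0.0878},
    {"linear": [0, 0, 0.02], "spin": 0, "hand": 0.0878},
    {"linear": [0, 0, 0.015], "spin": 0, "hand": 0.0878},
    {"linear": [0, 0, 0.01], "spin": 0, "hand": 0.0878},
    {"linear": [0, 0, 0], "spin": 0, "hand": 0.0878},
  ],
)

```text
t: 36.8
position: [0.5102, -0.3449, 0.1912]
ee_rot: [0.707, 0.707, -0.0, -0.0]
ft_force: [-0.9, 0.3, -0.9]
width: 1.001
gripper_force: 0.0
```

```bash
python3 -c "
from d import *
delta((.5092,-.348,.186,1.571))
"
```

```text
t 36.8 pos [ 0.5102 -0.3449  0.1912] psi 1.5701 tilt z [-0.0005  0.0004 -1.    ] F [-0.9468  0.2748 -0.9036] M [-0.0848 -0.0246  0.0255] w 1.0013 gf 0.0 q [-0.6497  0.1957  1.4971 -0.      1.4494 -0.649 ]
spin first -0.0009 then lin [-0.0031 -0.001   0.0052]
```

play_rows(
  targets=[
    {"linear": [-0.003, -0.001, 0.004], "spin": 0, "hand": 0.0878},
    {"linear": [0, 0, 0], "spin": 0, "hand": 0.0878},
    {"linear": [0, 0, 0], "spin": 0, "hand": 0.075},
    {"linear": [0, 0, 0], "spin": 0, "hand": 0.072},
    {"linear": [0, 0, 0], "spin": 0, "hand": 0.069},
    {"linear": [0, 0, 0], "spin": 0, "hand": 0.066},
    {"linear": [0, 0, 0], "spin": 0, "hand": 0.06},
    {"linear": [0, 0, 0], "spin": 0, "hand": 0.05},
    {"linear": [0, 0, 0], "spin": 0, "hand": 0.05},
  ],
)

```text
t: 37.92
position: [0.5093, -0.348, 0.1879]
ee_rot: [0.707, 0.707, 0.0, 0.0]
ft_force: [1.3, 0.2, 0.9]
width: 0.776
gripper_force: 30.0
```

```bash
python3 -c "
from d import *
delta((.5092,-.348,.186,1.571))
ring({c:grab_frame(c) for c in('top','scene')},(.5096,-.348))
"
```

```text
t 37.925 pos [ 0.5093 -0.348   0.1879] psi 1.57 tilt z [ 0.0005 -0.0002 -1.    ] F [1.2802 0.2458 0.8956] M [-0.0259 -0.3428  0.0032] w 0.7757 gf 30.00024394132197 q [-0.6546  0.2005  1.4978  0.0001  1.4427 -0.6539]
spin first -0.001 then lin [ 0.     -0.0001  0.0019]
ring top 11 [ 516.4 -331.4   35.4] z [0.0199 0.0227 0.0266]
ring scene 154 [ 511.2 -347.8   43.3] z [0.0225 0.0264 0.0291]
```

play_rows(
  targets=[
    {"linear": [0, 0, -0.015], "spin": 0, "hand": 0.05},
    {"linear": [0, 0, -0.025], "spin": 0, "hand": 0.05},
    {"linear": [0, 0, -0.03], "spin": 0, "hand": 0.05},
    {"linear": [0, 0, -0.03], "spin": 0, "hand": 0.05},
    {"linear": [0, 0, -0.025], "spin": 0, "hand": 0.05},
    {"linear": [0.032, -0.0046, 0], "spin": 0, "hand": 0.05},
    {"linear": [0.042, -0.006, 0], "spin": 0, "hand": 0.05},
    {"linear": [0.042, -0.006, 0], "spin": 0, "hand": 0.05},
    {"linear": [0.042, -0.006, 0], "spin": 0, "hand": 0.05},
    {"linear": [0.042, -0.006, 0], "spin": 0, "hand": 0.05},
    {"linear": [0.032, -0.004, 0], "spin": 0, "hand": 0.05},
    {"linear": [0.02, -0.002, 0], "spin": 0, "hand": 0.05},
    {"linear": [0, 0, 0], "spin": 0, "hand": 0.05},
    {"linear": [0, 0, 0], "spin": 0, "hand": 0.05},
  ],
)

```text
t: 39.78
position: [0.4747, -0.0965, 0.313]
ee_rot: [0.707, 0.707, -0.0, 0.0]
ft_force: [-0.2, 0.1, -2.0]
width: 0.774
gripper_force: 30.0
```

Run:
```python
from d import *
delta((.4747,-.0963,.313,1.571))
P={c:grab_frame(c) for c in('top','scene')}
p=P['scene']
for c,p in P.items():
    for x in silhouettes(p,"ring"):
        T=pts(p,x["region"]); m=T.mean(0)
        if np.hypot(m[0]-.475,m[1]+.096)<.06:
            X=T[(T[:,2]>.10)&(T[:,2]<.16)]
            A=np.c_[2*X[:,:2],np.ones(len(X))]
            print(c,len(X),np.percentile(X[:,2],[2,50,98]),X.min(0),X.max(0))
save(P['scene'],'p0',(230,110,330,210),6)
```

```text
t 39.775 pos [ 0.4747 -0.0965  0.313 ] psi 1.5698 tilt z [ 0.0002 -0.0006 -1.    ] F [-0.1885  0.0856 -1.9627] M [-0.0216 -0.0563 -0.0144] w 0.7741 gf 29.999536047689617 q [-0.2706 -0.2224  1.6925 -0.0006  1.6712 -0.2696]
spin first -0.0012 then lin [ 0.0002 -0.      0.    ]
```

View pics/p0.png

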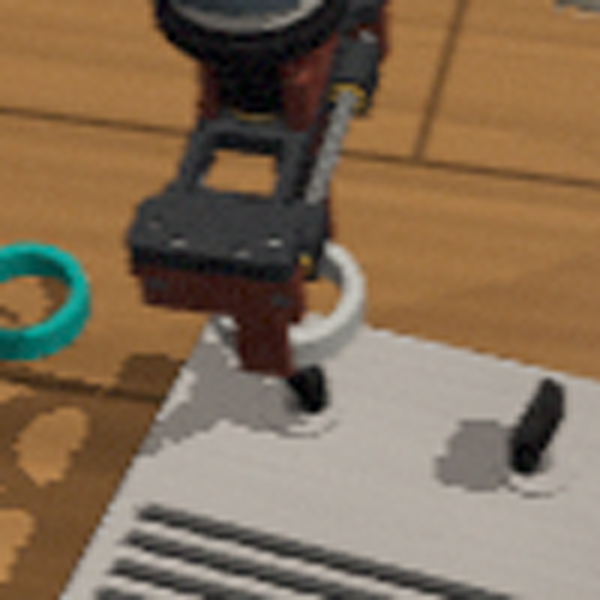

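The ring is held level above the right knob, its right rim visible at crop (350,300). Now I'll check how well it is centred in the hand along y.

Run:
```python
from d import *
from scipy.optimize import least_squares
for c in('top','scene'):
    p=grab_frame(c); X=pts(p); I=p["image"].reshape(-1,3)[(p["depth"]>0).ravel()].astype(int)
    near=np.hypot(X[:,0]-.4747,X[:,1]+.0965)<.045
    m=near&(X[:,2]>.11)&(X[:,2]<.155)&(np.ptp(I,axis=1)<30)&(I.mean(1)>110)
    T=X[m]
    if len(T)<8: print(c,len(T)); continue
    zt=np.percentile(T[:,2],95); Q=T[T[:,2]>zt-.005]
    d=Q[:,:2]-[.4747,-.0965]
    print(c,len(T),zt,len(Q),"min",Q.min(0),"max",Q.max(0))
    r=least_squares(lambda a:np.hypot(Q[:,0]-a[0],Q[:,1]-a[1])-.030,[.4747,-.0965],loss="soft_l1",f_scale=.002)
    print("fit mid-radius centre",r.x)
```

```text
top 47 0.14725863127677394 26 min [ 0.4538 -0.0703  0.1424] max [ 0.4867 -0.064   0.149 ]
fit mid-radius centre [ 0.4721 -0.0951]
scene 109 0.14290651563336645 66 min [ 0.4467 -0.1216  0.1382] max [ 0.5059 -0.0662  0.1437]
fit mid-radius centre [ 0.4765 -0.0987]
```

play_rows(
  targets=[
    {"linear": [0.0013, 0.0005, 0.008], "spin": 0, "hand": 0.05},
    {"linear": [0, 0, 0.01], "spin": 0, "hand": 0.05},
    {"linear": [0, 0, 0.008], "spin": 0, "hand": 0.05},
    {"linear": [0, 0, 0], "spin": 0, "hand": 0.05},
  ],
)

```text
t: 40.58
position: [0.4751, -0.0946, 0.2853]
ee_rot: [0.707, 0.707, -0.001, -0.001]
ft_force: [0.4, 0.3, -1.0]
width: 0.775
gripper_force: 30.0
```

play_rows(
  targets=[
    {"linear": [0, 0, 0.008], "spin": 0, "hand": 0.05},
    {"linear": [0, 0, 0.008], "spin": 0, "hand": 0.05},
    {"linear": [0, 0, 0.008], "spin": 0, "hand": 0.05},
    {"linear": [0, 0, 0.006], "spin": 0, "hand": 0.05},
    {"linear": [0, 0, 0], "spin": 0, "hand": 0.05},
  ],
)

```text
t: 41.2
position: [0.4752, -0.0947, 0.2559]
ee_rot: [0.707, 0.707, -0.0, -0.001]
ft_force: [-0.6, -0.0, 0.1]
width: 0.773
gripper_force: 30.0
```

```bash
python3 -c "
from d import *
delta((.4752,-.0952,.248,1.571))
knobs({'scene':grab_frame('scene')})
"
```

```text
t 41.2 pos [ 0.4752 -0.0947  0.2559] psi 1.57 tilt z [-0.0012  0.0003 -1.    ] F [-0.5887 -0.0234  0.0772] M [-0.0222 -0.1225 -0.0174] w 0.7728 gf 29.999633179977536 q [-0.2669 -0.2017  1.7762  0.      1.5683 -0.2661]
spin first -0.001 then lin [-0.0005  0.      0.0079]
L scene 85 60 ztop 0.0989 rect [505.8 129.1] [40.3 12.1] axis yaw 0.396
M scene 82 55 ztop 0.099 rect [490.8  16. ] [11.  37.4] axis yaw -0.235
R scene 38 38 ztop 0.0861 rect [472.5 -74.7] [17.  51.6] axis yaw -0.027
```

No contact yet, and the knob is inside the ring. Lowering slowly.

play_rows(
  targets=[
    {"linear": [-0.0003, 0, 0.002], "spin": 0, "hand": 0.05},
    {"linear": [0, 0, 0.002], "spin": 0, "hand": 0.05},
    {"linear": [0, 0, 0.001], "spin": 0, "hand": 0.05},
    {"linear": [0, 0, 0], "spin": 0, "hand": 0.05},
  ],
)

```text
t: 41.75
position: [0.4753, -0.095, 0.2516]
ee_rot: [0.707, 0.707, -0.0, -0.0]
ft_force: [0.7, -1.4, -0.7]
width: 0.775
gripper_force: 30.0
```

play_rows(
  targets=[
    {"linear": [0, 0, 0.001], "spin": 0, "hand": 0.05},
    {"linear": [0, 0, 0], "spin": 0, "hand": 0.05},
  ],
)

```text
t: 42.0
position: [0.4753, -0.095, 0.2505]
ee_rot: [0.707, 0.707, -0.0, -0.0]
ft_force: [-0.8, 0.1, -1.0]
width: 0.772
gripper_force: 30.0
```

play_rows(
  targets=[
    {"linear": [0, 0, 0.001], "spin": 0, "hand": 0.05},
    {"linear": [0, 0, 0], "spin": 0, "hand": 0.05},
  ],
)

```text
t: 42.25
position: [0.4753, -0.095, 0.2495]
ee_rot: [0.707, 0.707, -0.0, -0.0]
ft_force: [0.1, -0.0, -1.0]
width: 0.777
gripper_force: 30.0
```

play_rows(
  targets=[
    {"linear": [0, 0, 0.0005], "spin": 0, "hand": 0.05},
    {"linear": [0, 0, 0], "spin": 0, "hand": 0.05},
  ],
)

```text
t: 42.5
position: [0.4753, -0.095, 0.2491]
ee_rot: [0.707, 0.707, -0.0, -0.0]
ft_force: [-0.2, -1.0, -1.5]
width: 0.774
gripper_force: 30.0
```

play_rows(
  targets=[
    {"linear": [0, 0, 0.0007], "spin": 0, "hand": 0.05},
    {"linear": [0, 0, 0], "spin": 0, "hand": 0.05},
  ],
)

```text
t: 42.75
position: [0.4753, -0.095, 0.2483]
ee_rot: [0.707, 0.707, -0.0, -0.0]
ft_force: [-0.7, 0.1, -1.6]
width: 0.777
gripper_force: 30.0
```

play_rows(
  targets=[
    {"linear": [0, 0, 0.0007], "spin": 0, "hand": 0.05},
    {"linear": [0, 0, 0], "spin": 0, "hand": 0.05},
  ],
)

```text
t: 43.0
position: [0.4753, -0.095, 0.2478]
ee_rot: [0.707, 0.707, 0.0, 0.0]
ft_force: [-0.4, -0.6, -0.7]
width: 0.775
gripper_force: 30.0
```

play_rows(
  targets=[
    {"linear": [0, 0, 0.0005], "spin": 0, "hand": 0.05},
    {"linear": [0, 0, 0], "spin": 0, "hand": 0.05},
  ],
)

```text
t: 43.25
position: [0.4753, -0.095, 0.2478]
ee_rot: [0.707, 0.707, 0.0, 0.0]
ft_force: [-2.9, 1.0, 3.2]
width: 0.771
gripper_force: 30.0
```

Contact at 3 N. Releasing and lifting away.

play_rows(
  targets=[
    {"linear": [0, 0, 0], "spin": 0, "hand": 0.07},
    {"linear": [0, 0, 0], "spin": 0, "hand": 0.078},
    {"linear": [0, 0, 0], "spin": 0, "hand": 0.0878},
    {"linear": [0, 0, 0], "spin": 0, "hand": 0.0878},
    {"linear": [0, 0, -0.01], "spin": 0, "hand": 0.0878},
    {"linear": [0, 0, -0.02], "spin": 0, "hand": 0.0878},
    {"linear": [0, 0, -0.03], "spin": 0, "hand": 0.0878},
    {"linear": [0, 0, -0.03], "spin": 0, "hand": 0.0878},
    {"linear": [-0.05, 0, 0], "spin": 0, "hand": 0.0878},
    {"linear": [-0.05, 0, 0], "spin": 0, "hand": 0.0878},
    {"linear": [-0.05, 0, 0], "spin": 0, "hand": 0.0878},
    {"linear": [-0.05, 0, 0], "spin": 0, "hand": 0.0878},
    {"linear": [0, 0, 0], "spin": 0, "hand": 0.0878},
    {"linear": [0, 0, 0], "spin": 0, "hand": 0.0878},
  ],
)

```text
t: 45.0
position: [0.4752, -0.2947, 0.3383]
ee_rot: [0.708, 0.707, 0.0, 0.0]
ft_force: [-0.1, -0.0, 0.4]
width: 1.0
gripper_force: 0.0
```

Run:
```python
from d import *
delta((.4752,-.0952,.248,1.571))
P={c:grab_frame(c) for c in('top','scene')}
knobs(P)
from scipy.optimize import least_squares
for c,p in P.items():
    X=pts(p); d=np.hypot(X[:,0]-.4747,X[:,1]+.0963); m=(d<.045)&(X[:,2]>.071)&(X[:,2]<.084)&(d>.02)
    Q=X[m]; r=least_squares(lambda a:np.hypot(Q[:,0]-a[0],Q[:,1]-a[1])-.030,[.4747,-.0965],loss="soft_l1",f_scale=.002)
    A=np.c_[Q[:,:2],np.ones(len(Q))]; print(c,len(Q),"ring",r.x,"z",np.percentile(Q[:,2],[5,50,95]),"slope",np.linalg.lstsq(A,Q[:,2],rcond=None)[0][:2])
save(P['scene'],'end',(230,110,390,220),5)
```

```text
t 45.0 pos [ 0.4752 -0.2947  0.3383] psi 1.5696 tilt z [ 0.0009  0.     -1.    ] F [-0.1261 -0.0078  0.4235] M [-0.0048 -0.0681  0.0483] w 1.0 gf 0.0 q [-0.6162 -0.0224  1.4639  0.0005  1.6994 -0.615 ]
spin first -0.0014 then lin [0.1995 0.0001 0.0903]
L top 72 62 ztop 0.1029 rect [503.4 132.7] [39.5 10.9] axis yaw 0.367
L scene 87 61 ztop 0.0984 rect [505.6 129.7] [36.9 12.8] axis yaw 0.377
M top 73 51 ztop 0.1046 rect [488.7  18.7] [11.7 39.3] axis yaw -0.27
M scene 83 55 ztop 0.099 rect [491.6  15.7] [11.6 39.6] axis yaw -0.232
R top 123 59 ztop 0.1028 rect [473.5 -94.7] [39.  12.3] axis yaw 0.784
R scene 76 50 ztop 0.0995 rect [475.2 -98.4] [38.8 12.3] axis yaw 0.779
top 215 ring [ 0.4744 -0.0933] z [0.0732 0.079  0.0828] slope [ 0.0078 -0.0156]
scene 175 ring [ 0.4775 -0.0967] z [0.072  0.0756 0.0781] slope [-0.0111  0.0003]
```

View pics/end.png

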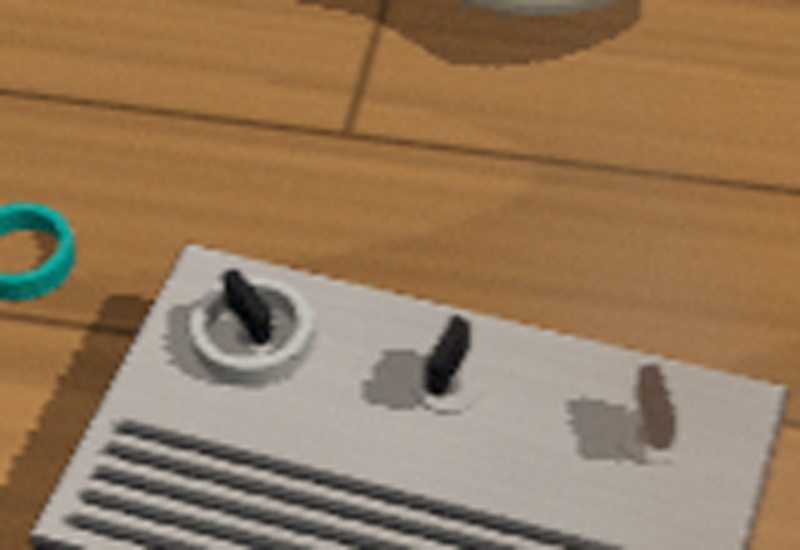

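The ring lies flat round the right knob at crop (252,330), within about 2 mm of its axis. All three knobs measure within their ranges and the gripper is clear, so I'm handing in.

```bash
python3 -c "
from bench import *
print(sign_off())"
```

```text
the job is handed in; nothing more can be done
None
```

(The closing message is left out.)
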